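Balance a milled housing on the centre-of-gravity rocker

TASK

Take the yellow grip pin of the rig's sprung red lever and, with this lever alone, rock the top-heavy housing off its rest and balance it so that the pointer tip stays at the red marker (within 15 mm) for five seconds without a break. Then lower the rocker gently back onto the rest it started from and let go of the lever. Do not let it fall against the far rest or slam back, and do not touch the housing, its beam or the pointer, shift the marker or push the other things on the bench about.

Things in the scene. Friction and masses are not known exactly. Their poses are not given: they have to be found in the camera images.
- rig: Fixed balancing rig: dark steel base plate 270 (x) x 340 (y) x 14 mm, two bearing pedestals. Origin: centre of the plate's underside, on the bench. A shaft lies along the rig's own x axis, 120 mm above the bench; rocker, lever and marker all turn about this axis. The rig's -x end (lever) is towards the robot, its +x end carries the white scale; place and yaw vary.
- rocker (a joint): Lean of the rocker (shaft, beam, housing, pointer), rad: 0 upright, positive when its top leans to the rig's +y. End rests at -0.38 (start) and +0.38 (far rest). Top-heavy: gravity turns it away from upright with nominally 0.43 N m x sin(lean), hidden 0.37 to 0.51. Inertia about 0.029 kg m2; oil damper 0.12 N m s/rad to the frame; friction 0.002 N m.
- lever (a joint): Angle of the red hand lever relative to the rocker, rad (same axis and sign; lever's lean from vertical = rocker + lever). 0 = spring relaxed, lever in line with the pointer; limits -1.3, 1.3. A torsion spring, nominally 0.22 N m/rad (damping 0.01 N m s/rad), joins lever and rocker: a positive angle pushes the rocker to positive lean. Counterweighted, 150 g.
- grip (a point): Middle of the yellow round grip pin, 16 mm thick, parallel to the shaft, standing out 55 mm from the lever to rig -x (22 mm from this point to the lever, 27 mm to the pin's free end). In the rig's frame at (-0.130, 0.150 sin L, 0.120 + 0.150 cos L), L = lever's lean. Pinch from above, fingers closing along rig y; 30 N holds it; it moves with 1 to 3 N and may turn between the pads.
- pointer_tip (a point): Tip (end of the orange part, 14 mm wide) of the black pointer on the rocker, 165 mm from the shaft axis, in front of the white scale: in the rig's frame at (0.126, 0.165 sin a, 0.120 + 0.165 cos a), a = rocker's lean. A still lever cannot hold it: the spring is softer than gravity, so the rocker falls to one side or the other with a time constant of 0.6 to 1.0 s.
- mark (a point): Where the pointer tip lies when it stands exactly at the red marker: 165 mm from the shaft axis, just below the red marker flag (26 mm wide head, 10 mm stem) on the scale's upper edge.
- marker (a joint): Angle of the red marker on the scale in rad, same zero and sign as rocker, so the rocker's lean should equal it; between -0.15 and 0.15. It stays where friction holds it; leave it alone.
- housing (a point): Centre of the top rim of the milled open-topped aluminium housing (120 x 170 x 55 mm) bolted on the rocker; this point is 103 mm above the shaft axis when upright. Rocker in all nominally 2.25 kg, hidden variation 0.85 to 1.18 times. Not to be touched.
- beam (a point): Middle, on the shaft axis, of the blue beam 300 mm long across the shaft (along rig y) with a steel disc weight of 60 mm diameter at each end, 1.3 kg. Not to be touched. To balance the rocker at a lean a, the lever must lean about -0.95 a (the other way); lifting it off the starting rest takes a lever lean of +0.36 (0.25 to 0.5).
- puck: Bystander: turned aluminium puck, 60 mm diameter, 38 mm high; origin centre of underside.
- block: Bystander: aluminium block 50 x 50 x 40 mm; origin centre of underside.
- bar1: Bystander: brass bar 220 x 26 x 20 mm; origin centre of underside.
- bar2: Bystander: brass bar 220 x 26 x 20 mm; origin centre of underside.
- caliper: Bystander: steel caliper 240 mm long, 10 mm high; origin centre of underside.
- driver: Bystander: red-handled screwdriver 200 mm long, lying on the bench.

How it is judged:
By the outcome, as a careful person would: the job done as asked, in the order asked, and still so for the second after the job is handed in, with the robot touching nothing.
It also fails if it takes over 67 s, if anything falls off the work surface, if the arm or the gripper's body presses on something with over 40 N, if the wrist force passes 120 N, or if a joint passes its speed limit or range.

ROBOT

A 6-joint arm with a two-finger parallel gripper is mounted at the origin on the work surface. World frame = base frame: x ahead of the robot, y to its left, z up, the work surface at z = 0. Lengths are in m, angles in degrees, forces in N, time in s.
With the tool pointing down it reaches from about 0.3 to 0.95 m from the base axis. Payload 3.1 kg.
Tool frame: the origin (TCP) lies on the centre line of the jaws, within the pads' length; the fingertips stand 22 mm ahead of it and the grasp point (between the pads) lies 3 mm ahead of it; z points along the fingers, y is the line along which they close (so a half turn about z gives the same grasp; the last joint's range is limited). The gripper opens to 85 mm and grips with 20 to 120 N. Pads are 22 mm wide; open, the fingers measure 114 mm over their backs; the gripper's body (76 mm by 85 mm) begins 54 mm behind the grasp point. The pads swing forward as they close: fully open they stand 13 mm farther back than shut.
Start: joints at [-73.722, 17.653, 93.61, -0, 68.738, -3.994], TCP at [0.217, -0.586, 0.253] pointing down, gripper open.
Joint ranges: [-175.34, 175.34], [-45.06, 112.39], [2.9, 150.54], [-68.45, 248.45], [3.09, 151.38], [-168.51, 168.51]. Speed limits (degrees/s): [159.86, 159.86, 180, 180, 180, 180].

INTERFACE

Orientations are given as a 3x3 rotation matrix whose columns are the frame's x, y, z axes.
In Python, from workcell import env, viewer, ticket gives the robot as it stands.
- The arm moves only by the tool send_rows, never from a script. Its argument "motion" is a list of rows, each an object of numbers: "wx", "wy", "wz": the turn, a rotation vector about the world's x, y, z in degrees; "tx", "ty", "tz": the shift along the world's x, y, z in mm; "jaw": the opening, from 0 (shut) to 1 (fully open). A call has 1 to 5 rows; each row shifts and turns the commanded pose from where the row before left it; what a row does not reach is not made up. A row lasts 1/8 s, in which the tool goes at most 62.5 mm and 10.7 degrees, less where a joint would pass 70% of its speed; a pose out of reach is approached as far as the arm can. A call is refused whole if a number of a shift passes 62.5 or a number of a turn 10.7, either way. A call with a gripper value outside its range is refused whole. The fingers move at their own pace and stop on an object; "force" is the grip in N (left out, the last holds). Time passes only in rows, so rows that do not move let the fingers close. It gives the time, the measured TCP pose, the force, the opening and the grip force at its end, in the units of the state.
- env.get_obs(): the state, without advancing time (a new reading comes with each control period).
- viewer.get_image(name): name is "scene" or "top" or "wrist"; returns the picture (420x560x3 uint8, red, green, blue); there is no depth.
- viewer.get_calibration(name): a dict with "mtx" (3x3 intrinsics, pixels), "k1" (the pictures are not rectified: a ray, as slopes to the right and down, at radius r is drawn at 1 + k1 r^2 times it, then the intrinsics apply), "R" (3x3) and "t" (3): a world point X has camera coordinates R X + t. Camera axes: x right, y down, z forward; pixel columns grow to the right and rows downward; lengths in m; the calibration is good to about 2 mm. A picture is of the moment at which its call begins: read the wrist's pose just before it. get_calibration takes no time and is no camera call; for the wrist camera it gives the pose at the moment of the call.
- ticket.finish_job(): hands the job in; it is judged then, once.
The state is a dict: "time_s": time; "joint_positions": joint angles; "joint_vel": joint speeds; "tau": joint torques, N m; "tcp_pos": TCP position; "orientation": TCP orientation; "force": force on the tool from outside, world axes, zero at the start; "wrist_torque": the same for the moment, N m; "grip_width": opening from 0.0 (shut) to 1.0 (fully open); "grip_force": force on a finger pad.
Only numpy, scipy, OpenCV 4.12 (cv2) and the standard library are available. Lean on these libraries where they do the work, as an engineer would, in place of code of your own. Each camera call takes 0.05 s, during which the arm holds its last target. There are 200 camera calls.

## Working session

There is one attempt and no reset: what is moved stays moved. The work goes in short steps, Python scripts to look and compute and a tool call to move; the robot and the scene stay as the last step left them, time stands still between calls to the robot, and variables do not carry over. Pictures are saved under pics/ and viewed, at most 10 in all, crops included, and the job is handed in when it is done.

Besides the shell and the picture viewer there is one more tool, called after "Call:" as name(argument=value, ...), one argument or row to a line, values as JSON. send_rows: Moves the arm, as the interface text tells. Its arguments: {"type":"object","properties":{"motion":{"type":"array","items":{"type":"object","properties":{"wx":{"type":"number"},"wy":{"type":"number"},"wz":{"type":"number"},"tx":{"type":"number"},"ty":{"type":"number"},"tz":{"type":"number"},"jaw":{"type":"number"}}}},"force":{"type":"number"}},"required":["motion"]}

```bash
mkdir -p pics; ls; cat > h.py <<'E'
import numpy as np, cv2
from workcell import env, viewer, ticket
def grab(name,fn=None):
    c=viewer.get_calibration(name); im=np.asarray(viewer.get_image(name))
    if fn: cv2.imwrite('pics/'+fn,im[:,:,::-1])
    return im,c
E
python3 - <<'E'
from h import *
o=env.get_obs(); print(o)
a,c=grab('scene'); b,d=grab('top')
for n,k in(('s',c),('t',d)): print(n,{q:np.round(v,4).tolist() for q,v in k.items()})
cv2.imwrite('pics/scene0.png',a[:,:,::-1]); cv2.imwrite('pics/top0.png',b[:,:,::-1])
E
```

```text
pics
{'time_s': 0.0, 'joint_positions': array([-7.37225771e+01,  1.77049135e+01,  9.36906487e+01, -1.42500353e-04,
        6.87380432e+01, -3.99316012e+00]), 'joint_vel': array([-0.06812582,  0.07403274, -0.06149154,  0.03605408,  0.10063919,
        0.01816175]), 'tau': array([-2.83715144e-04, -4.15252304e+01, -2.76664370e+01, -7.41229678e-05,
        1.01843354e-02,  4.84889227e-06]), 'tcp_pos': array([ 0.2162907 , -0.58554512,  0.25203321]), 'orientation': array([[ 9.38066675e-01,  3.46454157e-01, -6.55815911e-04],
       [ 3.46454741e-01, -9.38064020e-01,  2.23773112e-03],
       [ 1.60073939e-04, -2.32635152e-03, -9.99997281e-01]]), 'force': array([0.03780301, 0.48804008, 0.85342324]), 'wrist_torque': array([ 0.01699711, -0.05089462,  0.00856545]), 'grip_force': 0.0, 'grip_width': 0.9991377991248942}
s {'mtx': [[463.9309, 0.0, 287.5177], [0.0, 463.9309, 217.3907], [0.0, 0.0, 1.0]], 'k1': 0.0066, 'R': [[0.6366, 0.7712, 0.0019], [0.607, -0.4996, -0.6181], [-0.4757, 0.3946, -0.7861]], 't': [-0.386, -0.2228, 2.2976]}
t {'mtx': [[428.2938, 0.0, 285.6303], [0.0, 428.2938, 213.8251], [0.0, 0.0, 1.0]], 'k1': -0.0495, 'R': [[0.0247, -0.9997, -0.0073], [-0.9918, -0.0236, -0.1259], [0.1257, 0.0104, -0.992]], 't': [0.0125, 0.6215, 1.4436]}
```

View pics/scene0.png

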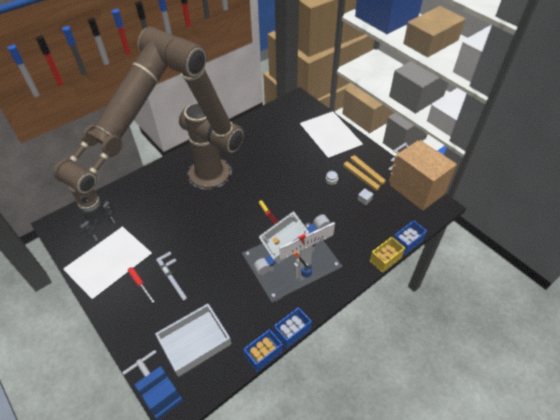

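View pics/top0.png

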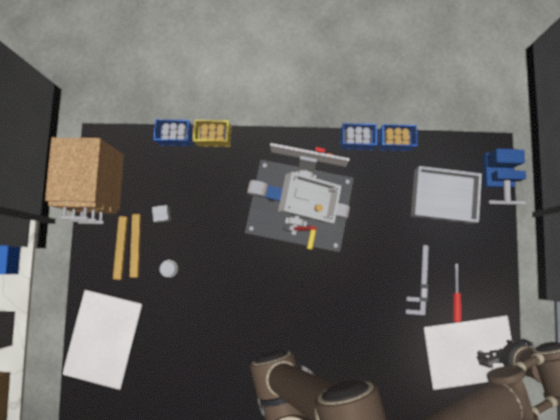

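```bash
python3 - <<'E'
import cv2,numpy as np
a=cv2.imread('pics/scene0.png');b=cv2.imread('pics/top0.png')
A=cv2.resize(a[190:305,235:350],None,fx=3.45,fy=3.45*1.4,interpolation=cv2.INTER_CUBIC)
B=cv2.resize(b[140:255,240:355],None,fx=3.45,fy=3.45*1.4,interpolation=cv2.INTER_CUBIC)
cv2.imwrite('pics/crop0.png',np.hstack([A,B])); print(A.shape)
h=cv2.cvtColor(a,cv2.COLOR_BGR2HSV);g=cv2.cvtColor(b,cv2.COLOR_BGR2HSV)
def rep(n,hsv,x0,y0,x1,y1):
    s=hsv[y0:y1,x0:x1].astype(int)
    for nm,lo,hi,sm in(('red',-8,7,120),('orange',8,19,120),('yellow',20,34,140),('blue',100,125,120)):
        hh=s[...,0].copy(); hh[hh>170]-=180
        m=((hh>=lo)&(hh<=hi)&(s[...,1]>sm)&(s[...,2]>90)).astype(np.uint8)
        k,_,st,ce=cv2.connectedComponentsWithStats(m)
        print(n,nm,[(st[i,4],np.round(ce[i]+[x0,y0],1).tolist(),st[i,:4].tolist()) for i in range(1,k) if st[i,4]>4])
rep('s',h,235,190,350,305);rep('t',g,240,140,360,255)
E
```

```text
(555, 397, 3)
s red [(np.int32(68), [270.8, 216.4], [30, 20, 12, 13]), (np.int32(29), [302.1, 237.3], [64, 44, 6, 9])]
s orange [(np.int32(5), [266.4, 211.2], [30, 20, 4, 3]), (np.int32(11), [275.5, 240.6], [39, 49, 4, 4]), (np.int32(20), [296.2, 254.4], [59, 62, 6, 6])]
s yellow [(np.int32(54), [262.9, 205.4], [24, 10, 9, 12])]
s blue [(np.int32(45), [311.6, 227.6], [72, 34, 10, 8]), (np.int32(47), [269.7, 260.0], [31, 66, 9, 9]), (np.int32(37), [306.3, 270.9], [67, 78, 10, 7])]
t red [(np.int32(45), [319.7, 149.1], [75, 7, 11, 5]), (np.int32(60), [305.6, 227.7], [55, 86, 21, 4])]
t orange [(np.int32(7), [312.1, 229.3], [70, 89, 6, 2])]
t yellow [(np.int32(29), [312.3, 233.9], [70, 90, 5, 11]), (np.int32(11), [311.5, 245.5], [70, 102, 3, 7])]
t blue [(np.int32(23), [343.8, 142.6], [101, 0, 10, 5]), (np.int32(8), [356.5, 144.6], [114, 4, 6, 2]), (np.int32(150), [273.4, 192.8], [27, 46, 14, 14])]
```

View pics/crop0.png

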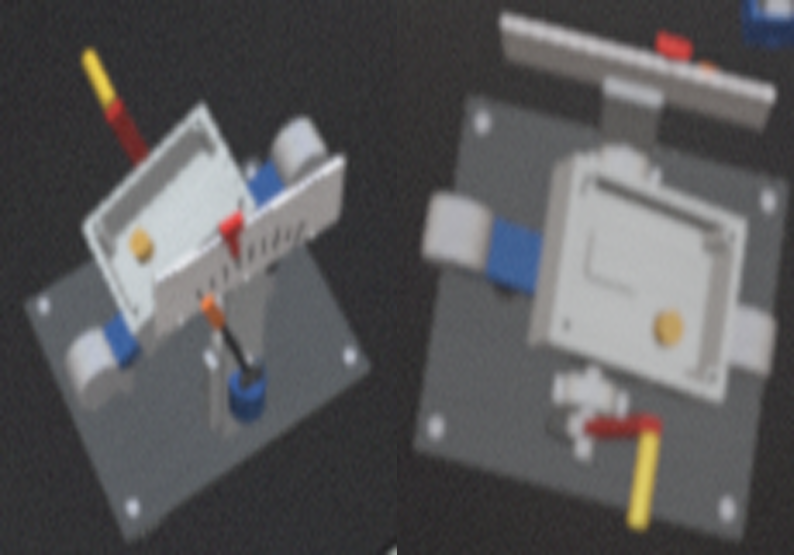

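```bash
cat >> h.py <<'E'
def proj(c,X):
    p=np.atleast_2d(X)@np.array(c['R']).T+np.array(c['t']); s=p[:,:2]/p[:,2:]
    s=s*(1+c['k1']*(s**2).sum(1,keepdims=True)); M=np.array(c['mtx'])
    return s*[M[0,0],M[1,1]]+M[:2,2]
def ray(c,uv):
    M=np.array(c['mtx']); d=(np.array(uv,float)-M[:2,2])/[M[0,0],M[1,1]]; s=d.copy()
    for _ in range(8): s=d/(1+c['k1']*(s@s))
    R=np.array(c['R']); v=R.T@np.append(s,1); return -R.T@np.array(c['t']), v/np.linalg.norm(v)
def plane(c,uv,z):
    o,v=ray(c,uv); return o+v*(z-o[2])/v[2]
def tri(cs,uvs):
    A=np.zeros((3,3));b=np.zeros(3)
    for c,u in zip(cs,uvs):
        o,v=ray(c,u);P=np.eye(3)-np.outer(v,v);A+=P;b+=P@o
    return np.linalg.solve(A,b)
E
cat > m1.py <<'E'
from h import *
from scipy.optimize import least_squares
cs,ct=viewer.get_calibration('scene'),viewer.get_calibration('top')
S=cv2.imread('pics/scene0.png');T=cv2.imread('pics/top0.png')
def ref(im,u,r=3):
    x,y=np.round(u).astype(int);w=im[y-r:y+r+1,x-r:x+r+1].sum(2).astype(float)
    w=np.clip(w-np.median(w)-25,0,None);g=np.mgrid[-r:r+1,-r:r+1]
    return [x+(w*g[1]).sum()/w.sum(),y+(w*g[0]).sum()/w.sum()]
# order (+x+y),(+x-y),(-x+y),(-x-y)
tb=[ref(T,u) for u in [(264.6,165.3),(347.8,181.8),(251.3,228.4),(335.9,245.6)]]
P=np.array([plane(ct,u,.016) for u in tb]);print(np.round(P,4).tolist())
sb={0:(336.4,263.7),1:(273.6,295.2),3:(247.2,253.1)}
# scene camera faces the robot: image right = world +y
sb={i:ref(S,u) for i,u in sb.items()}
Q={i:plane(cs,u,.016) for i,u in sb.items()};print({i:np.round(q,4).tolist() for i,q in Q.items()})
sg=np.array([(1,1),(1,-1),(-1,1),(-1,-1)])
def W(p,X):
    c,s=np.cos(p[2]),np.sin(p[2]);X=np.atleast_2d(X);return np.c_[p[0]+c*X[:,0]-s*X[:,1],p[1]+s*X[:,0]+c*X[:,1],X[:,2]]
def f(p,full=False):
    X=W(p,np.c_[sg*[p[3],p[4]],np.full(4,.016)])
    r=np.r_[(proj(ct,X)-tb).ravel(),(proj(cs,X[[0,1,3]])-[sb[0],sb[1],sb[3]]).ravel()]
    return r
p0=[*P[:,:2].mean(0),np.arctan2(*(P[0]-P[2])[[1,0]]),.115,.15]
r=least_squares(f,p0);p=r.x;print('rig',np.round(p,4),np.degrees(p[2]),np.round(r.fun,2))
np.save('rig.npy',p)
def pt(x,rad,a):return W(p,[x,rad*np.sin(a),.12+rad*np.cos(a)])[0]
for n,X in(('pin',pt(-.1325,.15,-.38)),('pinend',pt(-.157,.15,-.38)),('tip',pt(.126,.165,-.38)),('tip0',pt(.126,.165,0)),('tip+.15',pt(.126,.165,.15)),('tip-.15',pt(.126,.165,-.15))):
    print(n,np.round(X,4),'scene',np.round(proj(cs,X),1),'top',np.round(proj(ct,X),1))
print('tri pin',tri([cs,ct],[(263.3,205.9),(312.2,238.5)]))
E
python3 m1.py
```

```text
[[0.7984, 0.1083, 0.016], [0.746, -0.1879, 0.016], [0.5711, 0.1485, 0.016], [0.5188, -0.1478, 0.016]]
{0: [0.7922, 0.1104, 0.016], 1: [0.7402, -0.1859, 0.016], 3: [0.5128, -0.146, 0.016]}
rig [ 0.6568 -0.0193 -0.1763  0.1148  0.1504] -10.102269250902943 [-0.1   0.6  -0.14  0.72 -0.12  0.24 -0.19  0.38  0.34  0.84  0.2   0.77
  0.43  0.85]
pin [ 0.5166 -0.0508  0.2593] scene [[263.2 206.2]] top [[311.  240.4]]
pinend [ 0.4925 -0.0465  0.2593] scene [[260.3 202. ]] top [[309.4 248.6]]
tip [ 0.7701 -0.1016  0.2732] scene [[294.8 252.4]] top [[329.8 155. ]]
tip0 [ 0.7809 -0.0414  0.285 ] scene [[309.5 243.7]] top [[309.8 150. ]]
tip+.15 [ 0.7852 -0.0171  0.2831] scene [[315.2 241.3]] top [[301.5 148.5]]
tip-.15 [ 0.7766 -0.0657  0.2831] scene [[303.6 246.8]] top [[318.  151.8]]
tri pin [ 0.52163094 -0.05374567  0.2680121 ]
```

```bash
python3 - <<'E'
from h import *
p=np.load('rig.npy');cs,ct=viewer.get_calibration('scene'),viewer.get_calibration('top')
def rig(X):
    c,s=np.cos(p[2]),np.sin(p[2]);d=X[:2]-p[:2];return np.array([c*d[0]+s*d[1],-s*d[0]+c*d[1],X[2]])
for n,u,v in(('flag',(302.1,237.8),(319.7,149.3)),('plug',(275.5,240.6),(317.5,208))):
    r=rig(tri([cs,ct],[u,v]));print(n,np.round(r,4),'ang',np.arctan2(r[1],r[2]-.12),'rad',np.hypot(r[1],r[2]-.12))
# single-view angle assuming plane x
for xp in(.126,.132):
  for nm,c,uv in(('scene flag',cs,(302.1,237.8)),('scene tip',cs,(296.2,254.4)),('top flag',ct,(319.7,149.3))):
    o,v=ray(c,uv);n=np.array([np.cos(p[2]),np.sin(p[2]),0]);q=o+v*((p[0]*n[0]+p[1]*n[1]+xp-o@n)/(v@n));r=rig(q)
    print(xp,nm,np.round(r,4),np.arctan2(r[1],r[2]-.12),np.hypot(r[1],r[2]-.12))
w,c=grab('wrist','w0.png');print({k:np.round(v,3).tolist() for k,v in c.items()})
E
```

```text
flag [ 0.1194 -0.028   0.3332] ang -0.13057735971449122 rad 0.2149846150064171
plug [-0.0214 -0.061   0.1657] ang -0.9283457144838514 rad 0.07623623961054919
0.126 scene flag [ 0.126  -0.0329  0.3443] -0.14567868642557447 0.2267486929395873
0.126 scene tip [ 0.126  -0.0552  0.2558] -0.38583146317606726 0.1465811566198011
0.126 top flag [ 0.126  -0.0278  0.3116] -0.14401763963454012 0.1936413586899666
0.132 scene flag [ 0.132  -0.0368  0.3543] -0.15566166559046068 0.2371326873413561
0.132 scene tip [ 0.132  -0.0588  0.2664] -0.382209212581417 0.15777121943432298
0.132 top flag [ 0.132  -0.0281  0.2911] -0.16293983557059144 0.17340435497428505
{'mtx': [[331.885, 0.0, 277.346], [0.0, 331.885, 204.812], [0.0, 0.0, 1.0]], 'k1': -0.058, 'R': [[0.348, -0.938, -0.001], [-0.9, -0.334, 0.28], [-0.263, -0.096, -0.96]], 't': [-0.625, -0.037, 0.379]}
```

Call:
send_rows(
  motion=[
    {"tx": 25,"ty": 45,"tz": 9,"wz": -3,"jaw": 1},
    {"tx": 25,"ty": 45,"tz": 9,"wz": -3},
    {"tx": 25,"ty": 45,"tz": 9,"wz": -3},
    {"tx": 25,"ty": 45,"tz": 9,"wz": -3},
    {"tx": 25,"ty": 45,"tz": 9,"wz": -3},
  ],
)

```text
$.motion[0]: bad value
```

Call:
send_rows(
  motion=[
    {"tx": 25,"ty": 45,"tz": 9,"wz": -3},
    {"tx": 25,"ty": 45,"tz": 9,"wz": -3},
    {"tx": 25,"ty": 45,"tz": 9,"wz": -3},
    {"tx": 25,"ty": 45,"tz": 9,"wz": -3},
    {"tx": 25,"ty": 45,"tz": 9,"wz": -3.4},
  ],
)

```text
$.motion[0]: bad value
```

Call:
send_rows(
  motion=[
    {"tx": 25,"ty": 43,"tz": 9},
    {"tx": 24,"ty": 42,"tz": 9},
    {"tx": 0,"ty": 0,"tz": 0},
    {"tx": 0,"ty": 0,"tz": 0},
  ],
)

```text
$.motion[0]: bad value
```

```bash
python3 - <<'E'
from h import *
w,c=grab('wrist','w1.png');p=np.load('rig.npy')
def pt(x,rad,a):
    X=[x,rad*np.sin(a),.12+rad*np.cos(a)];k,s=np.cos(p[2]),np.sin(p[2]);return np.array([p[0]+k*X[0]-s*X[1],p[1]+s*X[0]+k*X[1],X[2]])
for x in(-.157,-.13,-.108):print(x,np.round(proj(c,pt(x,.15,-.38)),1))
o=env.get_obs();print(o['time_s'],o['tcp_pos'],o['orientation'][:,0],o['force'])
E
```

```text
-0.157 [[20190445.1 19275019.5]]
-0.13 [[-6.99101285e+08 -7.29823265e+08]]
-0.108 [[-7689062.3 -8622467.7]]
0.2 [ 0.21638305 -0.58583631  0.2524963 ] [9.38047729e-01 3.46506060e-01 8.70791164e-05] [-0.65930606  0.15287849  0.28811557]
```

View pics/w1.png

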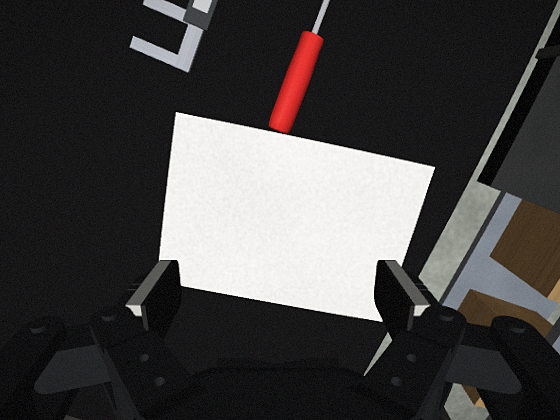

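Call:
send_rows(
  motion=[
    {"tx": 25,"ty": 45,"tz": 9,"wx": 0,"wy": 0,"wz": -3,"jaw": 1},
    {"tx": 25,"ty": 45,"tz": 9,"wx": 0,"wy": 0,"wz": -3,"jaw": 1},
    {"tx": 25,"ty": 45,"tz": 9,"wx": 0,"wy": 0,"wz": -3,"jaw": 1},
    {"tx": 25,"ty": 45,"tz": 9,"wx": 0,"wy": 0,"wz": -3,"jaw": 1},
    {"tx": 25,"ty": 45,"tz": 9,"wx": 0,"wy": 0,"wz": -3,"jaw": 1},
  ],
)

```text
time_s: 0.82
tcp_pos: [0.3421, -0.3597, 0.2985]
orientation: [[0.996, 0.09, 0.0], [0.09, -0.996, -0.0], [0.0, 0.0, -1.0]]
force: [0.7, 0.7, 0.9]
grip_width: 1.003
grip_force: 0.0
```

Call:
send_rows(
  motion=[
    {"tx": 25,"ty": 45,"tz": 9,"wx": 0,"wy": 0,"wz": -3,"jaw": 1},
    {"tx": 25,"ty": 45,"tz": 9,"wx": 0,"wy": 0,"wz": -3,"jaw": 1},
    {"tx": 25,"ty": 45,"tz": 9,"wx": 0,"wy": 0,"wz": -3,"jaw": 1},
    {"tx": 25,"ty": 45,"tz": 9,"wx": 0,"wy": 0,"wz": -3,"jaw": 1},
    {"tx": 25,"ty": 45,"tz": 9,"wx": 0,"wy": 0,"wz": -3.4,"jaw": 1},
  ],
)

```text
time_s: 1.45
tcp_pos: [0.467, -0.1347, 0.3436]
orientation: [[0.984, -0.178, 0.0], [-0.178, -0.984, -0.0], [0.0, 0.0, -1.0]]
force: [1.1, -0.5, 0.9]
grip_width: 0.999
grip_force: 0.0
```

Call:
send_rows(
  motion=[
    {"tx": 25,"ty": 43,"tz": 9,"wx": 0,"wy": 0,"wz": 0,"jaw": 1},
    {"tx": 24,"ty": 42,"tz": 9,"wx": 0,"wy": 0,"wz": 0,"jaw": 1},
    {"tx": 0,"ty": 0,"tz": 0,"wx": 0,"wy": 0,"wz": 0,"jaw": 1},
    {"tx": 0,"ty": 0,"tz": 0,"wx": 0,"wy": 0,"wz": 0,"jaw": 1},
  ],
)

```text
time_s: 1.95
tcp_pos: [0.515, -0.0514, 0.3608]
orientation: [[0.985, -0.175, -0.001], [-0.175, -0.985, -0.001], [-0.001, 0.001, -1.0]]
force: [0.6, -0.1, -0.1]
grip_width: 0.998
grip_force: 0.0
```

```bash
python3 - <<'E'
from h import *
w,c=grab('wrist','w2.png');p=np.load('rig.npy')
def pt(x,rad,a):
    X=[x,rad*np.sin(a),.12+rad*np.cos(a)];k,s=np.cos(p[2]),np.sin(p[2]);return np.array([p[0]+k*X[0]-s*X[1],p[1]+s*X[0]+k*X[1],X[2]])
for x in(-.157,-.13,-.108):print(x,np.round(proj(c,pt(x,.15,-.38)),1))
h=cv2.cvtColor(w,cv2.COLOR_RGB2HSV);m=(h[...,0]>18)&(h[...,0]<36)&(h[...,1]>130)&(h[...,2]>90)
ys,xs=np.nonzero(m);print(len(xs),xs.min(),xs.max(),ys.min(),ys.max(),xs.mean(),ys.mean())
o=env.get_obs();print(o['time_s'],o['tcp_pos'],o['orientation'],o['force'])
E
```

```text
-0.157 [[275.5 244.5]]
-0.13 [[275.5 208.9]]
-0.108 [[275.5 178.1]]
1961 262 296 44 248 276.1631820499745 168.80418154003058
2.0 [ 0.51482375 -0.05193153  0.36068168] [[ 9.84334091e-01 -1.76307756e-01 -1.40419368e-03]
 [-1.76308516e-01 -9.84334860e-01 -4.36384562e-04]
 [-1.30525881e-03  6.77119506e-04 -9.99998919e-01]] [-0.67220934 -0.15928632  0.05972717]
```

View pics/w2.png

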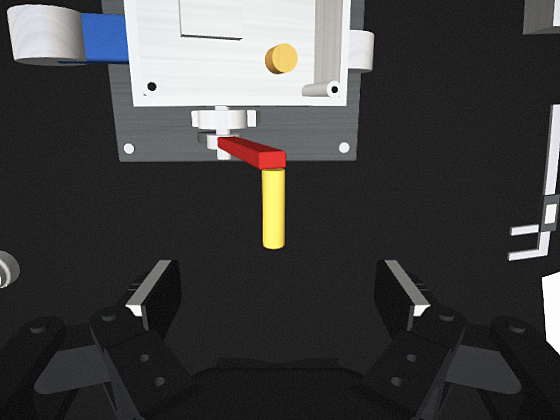

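Call:
send_rows(
  motion=[
    {"tx": 0,"ty": 1,"tz": -25,"wx": 0,"wy": 0,"wz": 0,"jaw": 1},
    {"tx": 0,"ty": 0,"tz": -25,"wx": 0,"wy": 0,"wz": 0,"jaw": 1},
    {"tx": 0,"ty": 0,"tz": -25,"wx": 0,"wy": 0,"wz": 0,"jaw": 1},
    {"tx": 0,"ty": 0,"tz": -22,"wx": 0,"wy": 0,"wz": 0,"jaw": 1},
    {"tx": 0,"ty": 0,"tz": 0,"wx": 0,"wy": 0,"wz": 0,"jaw": 1},
  ],
)

```text
time_s: 2.62
tcp_pos: [0.5132, -0.0513, 0.2619]
orientation: [[0.984, -0.178, -0.006], [-0.178, -0.984, 0.001], [-0.006, 0.0, -1.0]]
force: [0.5, -0.9, -0.7]
grip_width: 1.0
grip_force: 0.0
```

```bash
cat > ctl.py <<'E'
import sys, json, os
from h import *
from scipy.linalg import solve_discrete_are
p=np.load('rig.npy'); k,I,c=.22,.029,.12
ex=np.array([np.cos(p[2]),np.sin(p[2]),0]); ey=np.array([-ex[1],ex[0],0])
def rig(X): d=X-np.array([p[0],p[1],0]); return np.array([d@ex,d@ey,X[2]])
def ang(cal,uv,xp=.126):
    o,v=ray(cal,uv); r=rig(o+v*((p[:2]@ex[:2]+xp-o@ex)/(v@ex))); return np.arctan2(r[1],r[2]-.12)
def tip(im,cal):
    h=cv2.cvtColor(im,cv2.COLOR_RGB2HSV).astype(int); m=((h[...,0]>=8)&(h[...,0]<=19)&(h[...,1]>120)&(h[...,2]>90)).astype(np.uint8)
    m[:,:287]=0; m[:,336:]=0; m[:234]=0; m[264:]=0
    n,lab,st,ce=cv2.connectedComponentsWithStats(m); i=1+np.argmax(st[1:,4])
    d=cv2.dilate((lab==i).astype(np.uint8),np.ones((3,3))); r=im.astype(float); w=d*np.clip(r[...,0]-r[...,2]-15,0,120)
    ys,xs=np.mgrid[:im.shape[0],:im.shape[1]]
    u=np.array([(w*xs).sum(),(w*ys).sum()])/w.sum(); return u,ang(cal,u),st[i,4]
def step(x,Lf,T,n=60,rest=True):
    a,v,G=x; dt=T/n
    for j in range(n):
        v+=dt*(G*np.sin(a)-c*v+k*(Lf((j+.5)*dt)-a))/I; a+=dt*v
        if rest and a<-.38: a,v=-.38,max(v,0.)
    return np.array([a,v,G])
def prof(L0,L1,T): return lambda t: L0 if t<.05 else L0+(L1-L0)*(t-.05)/max(T-.05,1e-6)
def lqr(G,T):
    A=np.zeros((3,4)); K=G-k   # linear model, columns a,v,L,u
    for j,e in enumerate(np.eye(4)):
        a,v,L,u=e; n=60; dt=T/n
        for i in range(n):
            Li=L+u*max(0,(i+.5)*dt-.05)/(T-.05); v+=dt*(K*a-c*v+k*Li)/I; a+=dt*v
        A[:,j]=a,v,L+u
    P=solve_discrete_are(A[:,:3],A[:,3:],np.diag([8.,.5,.05]),np.array([[.6]])); B=A[:,3:]
    return np.linalg.solve(.6+B.T@P@B,B.T@P@A[:,:3])[0]
def run(aref,vref,rows,Lmin=-.5,Lmax=.6,extra=None):
    o=env.get_obs(); im,cal=grab('scene'); X=rig(o['tcp_pos']); t=o['time_s']
    L=np.arcsin(np.clip(X[1]/.15,-1,1)); u,am,n=tip(im,cal)
    S=json.load(open('st.json')) if os.path.exists('st.json') else None
    if S is None:
        x=np.array([-.38,0,.43]);P=np.diag([1e-5,1e-6,.0016]); b=am+.38; zo=X[2]-.15*np.cos(L)
    else:
        x=np.array(S['x']);P=np.array(S['P']);b=S['b'];zo=S['zo'];T=t-S['t'];f=prof(S['L'],L,T)
        F=np.array([(step(x+e,f,T)-step(x-e,f,T))/2e-4 for e in 1e-4*np.eye(3)]).T
        x=step(x,f,T);P=F@P@F.T+np.diag([1e-5,2e-4,1e-6]); H=np.array([1,0,0]); K=P@H/(P[0,0]+5e-5)
        inn=am-b-x[0]; x=x+K*inn; P=P-np.outer(K,H@P)
        if x[0]<-.38: x[0]=-.38
        x[2]=np.clip(x[2],.34,.54)
    json.dump(dict(x=x.tolist(),P=P.tolist(),b=b,zo=zo,t=t,L=L),open('st.json','w'))
    T=.05+rows*.125; g=lqr(x[2],T); Ls=aref-x[2]*np.sin(aref)/k+c*vref/k
    du=-g@[x[0]-aref,x[1]-vref,L-Ls]; L1=np.clip(L+np.clip(du,-.35,.35),Lmin,Lmax)
    if extra is not None: L1=extra
    nx=step(x,prof(L,L1,T),T)
    d=((.15*np.sin(L1)-X[1])*ey+np.array([0,0,zo+.15*np.cos(L1)-X[2]])+(-.134-X[0])*ex*.0)/rows*1000
    print(f't {t:.2f} px {np.round(u,2)} n{n} meas {am-b:.3f} est a {x[0]:.3f} v {x[1]:.3f} G {x[2]:.3f} sG {P[2,2]**.5:.3f} | L {L:.3f}->{L1:.3f} L* {Ls:.3f} | next a {nx[0]:.3f} v {nx[1]:.3f}')
    print(f'{rows} rows each tx {d[0]:.1f} ty {d[1]:.1f} tz {d[2]:.1f} | rigx {X[0]:.4f} z {X[2]:.4f} F {np.round(o["force"],1)} grip {o["grip_force"]:.0f} w {o["grip_width"]:.3f}')
if __name__=='__main__':
    a=[float(s) for s in sys.argv[1:]]; run(a[0],a[1],int(a[2]),extra=a[3] if len(a)>3 else None)
E
python3 - <<'E'
from ctl import *
print(lqr(.37,.425),lqr(.43,.425),lqr(.51,.425))
# offline closed loop: true G differs from model, approach then hold
for Gt in(.37,.43,.51):
  for kk in(1,):
    x=np.array([-.38,0,Gt]);L=-.38;T=.425;out=[]
    for i in range(22):
        g=lqr(.43,T);ar=-.132;Ls=ar-.43*np.sin(ar)/k
        L1=np.clip(L+np.clip(-g@[x[0]+np.random.randn()*.005-ar,x[1]+np.random.randn()*.015,L-Ls],-.35,.35),-.5,.6)
        x=step(x,prof(L,L1,T),T);L=L1;out.append(round(x[0],3))
    print(Gt,out)
im=cv2.imread('pics/scene0.png')[:,:,::-1];print(tip(np.ascontiguousarray(im),viewer.get_calibration('scene')))
o=env.get_obs();print(o['tcp_pos'],rig(o['tcp_pos']),o['force'])
E
```

```text
[2.05818879 0.39043105 1.56488515] [2.49247405 0.44431242 1.63130572] [3.13449335 0.52080537 1.7211946 ]
0.37 [np.float64(-0.38), np.float64(-0.379), np.float64(-0.303), np.float64(-0.079), np.float64(0.075), np.float64(0.063), np.float64(-0.069), np.float64(-0.119), np.float64(-0.1), np.float64(-0.076), np.float64(-0.08), np.float64(-0.092), np.float64(-0.089), np.float64(-0.09), np.float64(-0.094), np.float64(-0.087), np.float64(-0.091), np.float64(-0.099), np.float64(-0.094), np.float64(-0.086), np.float64(-0.083), np.float64(-0.106)]
0.43 [np.float64(-0.38), np.float64(-0.38), np.float64(-0.351), np.float64(-0.214), np.float64(-0.146), np.float64(-0.141), np.float64(-0.132), np.float64(-0.123), np.float64(-0.122), np.float64(-0.122), np.float64(-0.132), np.float64(-0.138), np.float64(-0.127), np.float64(-0.125), np.float64(-0.131), np.float64(-0.136), np.float64(-0.133), np.float64(-0.132), np.float64(-0.128), np.float64(-0.14), np.float64(-0.13), np.float64(-0.11)]
0.51 [np.float64(-0.38), np.float64(-0.38), np.float64(-0.376), np.float64(-0.33), np.float64(-0.321), np.float64(-0.318), np.float64(-0.317), np.float64(-0.308), np.float64(-0.302), np.float64(-0.303), np.float64(-0.309), np.float64(-0.318), np.float64(-0.313), np.float64(-0.312), np.float64(-0.312), np.float64(-0.303), np.float64(-0.302), np.float64(-0.311), np.float64(-0.32), np.float64(-0.317), np.float64(-0.312), np.float64(-0.319)]
(array([295.92422251, 253.81778362]), np.float64(-0.3817128630775779), np.int32(20))
[ 0.5132186  -0.05134174  0.26192045] [-0.1357635  -0.05675933  0.26192045] [ 0.50894965 -0.86033264 -0.67814613]
```

Call:
send_rows(
  motion=[
    {"tx": 0,"ty": 0,"tz": 0,"wx": 0,"wy": 0,"wz": 0,"jaw": 0},
    {"tx": 0,"ty": 0,"tz": 0,"wx": 0,"wy": 0,"wz": 0,"jaw": 0},
    {"tx": 0,"ty": 0,"tz": 0,"wx": 0,"wy": 0,"wz": 0,"jaw": 0},
    {"tx": 0,"ty": 0,"tz": 0,"wx": 0,"wy": 0,"wz": 0,"jaw": 0},
    {"tx": 0,"ty": 0,"tz": 0,"wx": 0,"wy": 0,"wz": 0,"jaw": 0},
  ],
  force=30,
)

```text
time_s: 3.25
tcp_pos: [0.5158, -0.0504, 0.2649]
orientation: [[0.984, -0.176, 0.001], [-0.176, -0.984, -0.001], [0.001, 0.0, -1.0]]
force: [-0.1, -0.5, 3.3]
grip_width: 0.175
grip_force: 29.3
```

```bash
python3 - <<'E'
from ctl import *
o=env.get_obs();print(o['time_s'],rig(o['tcp_pos']),o['force'],o['grip_width'],o['grip_force'])
w,c=grab('wrist','w3.png')
s,c=grab('scene','s3.png');print(tip(s,c))
h=cv2.cvtColor(s,cv2.COLOR_RGB2HSV).astype(int);hh=(h[...,0]+90)%180-90
m=(hh<7)&(hh>-8)&(h[...,1]>120)&(h[...,2]>90);m[:,:290]=0;m[:,320:]=0;m[:225]=0;m[250:]=0
for y in np.unique(np.nonzero(m)[0]): print(y,np.nonzero(m[y])[0].min(),np.nonzero(m[y])[0].max())
E
```

```text
3.25 [-0.13337215 -0.05539734  0.26492685] [-0.12129169 -0.51879949  3.33248529] 0.17518419687045964 29.289450645446777
(array([295.93530178, 253.8154581 ]), np.float64(-0.381472705536774), np.int32(21))
234 304 304
235 301 304
236 300 304
237 299 304
238 300 303
239 300 303
240 302 303
241 302 303
242 303 303
```

View pics/w3.png

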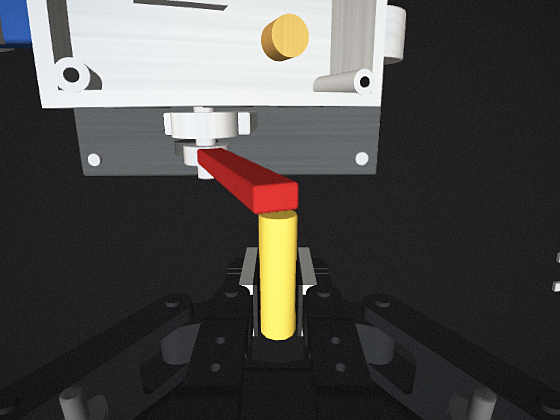

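```bash
sed -i 's/Lmax=.6/Lmax=.75/' ctl.py; python3 ctl.py -0.14 0 5 0.25
```

```text
t 3.35 px [295.93 253.82] n21 meas -0.380 est a -0.380 v 0.000 G 0.430 sG 0.040 | L -0.379->0.250 L* 0.133 | next a -0.380 v 0.000
5 rows each tx 3.2 ty 18.2 tz 1.2 | rigx -0.1334 z 0.2649 F [-0.4 -0.7  2.5] grip 29 w 0.174
```

Call:
send_rows(
  motion=[
    {"tx": 3.2,"ty": 17.7,"tz": 5.9,"wx": 0,"wy": 0,"wz": 0,"jaw": 0},
    {"tx": 3.3,"ty": 18.3,"tz": 3.6,"wx": 0,"wy": 0,"wz": 0,"jaw": 0},
    {"tx": 3.3,"ty": 18.5,"tz": 1.2,"wx": 0,"wy": 0,"wz": 0,"jaw": 0},
    {"tx": 3.3,"ty": 18.6,"tz": -1.2,"wx": 0,"wy": 0,"wz": 0,"jaw": 0},
    {"tx": 3.2,"ty": 18.2,"tz": -3.5,"wx": 0,"wy": 0,"wz": 0,"jaw": 0},
  ],
)

```text
time_s: 4.03
tcp_pos: [0.5322, 0.0425, 0.27]
orientation: [[0.985, -0.175, 0.001], [-0.175, -0.985, -0.0], [0.001, -0.0, -1.0]]
force: [-0.5, -1.8, 4.6]
grip_width: 0.172
grip_force: 30.7
```

```bash
python3 ctl.py -0.14 0 3
```

```text
t 4.03 px [295.93 253.81] n20 meas -0.380 est a -0.380 v 0.000 G 0.430 sG 0.040 | L 0.263->0.613 L* 0.133 | next a -0.357 v 0.214
3 rows each tx 2.8 ty 15.5 tz -7.3 | rigx -0.1336 z 0.2700 F [-0.5 -1.8  4.6] grip 31 w 0.172
```

Call:
send_rows(
  motion=[
    {"tx": 1.1,"ty": 6.4,"tz": -2.2,"wx": 0,"wy": 0,"wz": 0,"jaw": 0},
    {"tx": 1.1,"ty": 6.4,"tz": -2.2,"wx": 0,"wy": 0,"wz": 0,"jaw": 0},
    {"tx": 1.1,"ty": 6.4,"tz": -2.3,"wx": 0,"wy": 0,"wz": 0,"jaw": 0},
  ],
)

```text
time_s: 4.45
tcp_pos: [0.5353, 0.0605, 0.2634]
orientation: [[0.984, -0.176, 0.0], [-0.176, -0.984, -0.0], [0.0, 0.0, -1.0]]
force: [-0.1, -2.8, 5.4]
grip_width: 0.174
grip_force: 31.1
```

```bash
python3 ctl.py -0.14 0 3
```

```text
t 4.45 px [295.94 253.81] n22 meas -0.380 est a -0.379 v 0.018 G 0.432 sG 0.035 | L 0.392->0.563 L* 0.134 | next a -0.332 v 0.253
3 rows each tx 1.3 ty 7.5 tz -3.7 | rigx -0.1336 z 0.2634 F [-0.1 -2.8  5.4] grip 31 w 0.174
```

Call:
send_rows(
  motion=[
    {"tx": 0.7,"ty": 4,"tz": -1.9,"wx": 0,"wy": 0,"wz": 0,"jaw": 0},
    {"tx": 0.7,"ty": 4,"tz": -1.9,"wx": 0,"wy": 0,"wz": 0,"jaw": 0},
    {"tx": 0.7,"ty": 4,"tz": -1.9,"wx": 0,"wy": 0,"wz": 0,"jaw": 0},
  ],
)

```text
time_s: 4.88
tcp_pos: [0.5373, 0.072, 0.2576]
orientation: [[0.984, -0.176, 0.0], [-0.176, -0.984, -0.001], [0.0, 0.001, -1.0]]
force: [1.3, -4.7, -0.8]
grip_width: 0.175
grip_force: 31.1
```

```bash
sed -i 's/P\[0,0\]+5e-5/P[0,0]+1.5e-5/' ctl.py; python3 ctl.py -0.14 0 3
```

```text
t 4.88 px [295.94 253.81] n20 meas -0.380 est a -0.380 v 0.062 G 0.462 sG 0.006 | L 0.477->0.563 L* 0.153 | next a -0.316 v 0.258
3 rows each tx 0.7 ty 3.7 tz -1.8 | rigx -0.1337 z 0.2576 F [ 1.3 -4.7 -0.8] grip 31 w 0.175
```

Call:
send_rows(
  motion=[
    {"tx": 0.6,"ty": 3,"tz": -1.5,"wx": 0,"wy": 0,"wz": 0,"jaw": 0},
    {"tx": 0.6,"ty": 3,"tz": -1.5,"wx": 0,"wy": 0,"wz": 0,"jaw": 0},
    {"tx": 0.6,"ty": 3,"tz": -1.6,"wx": 0,"wy": 0,"wz": 0,"jaw": 0},
  ],
)

```text
time_s: 5.3
tcp_pos: [0.5389, 0.0811, 0.2529]
orientation: [[0.984, -0.176, -0.001], [-0.176, -0.984, -0.001], [-0.0, 0.001, -1.0]]
force: [1.0, -2.9, 0.9]
grip_width: 0.171
grip_force: 30.9
```

```bash
python3 - <<'E'
import json,numpy as np
S=json.load(open('st.json'));S['x']=[-.38,0,.505];S['P']=np.diag([1e-6,1e-6,4e-4]).tolist();json.dump(S,open('st.json','w'))
E
python3 ctl.py -0.14 0 3; python3 -c "
from h import *
grab('wrist','w4.png')"
```

```text
t 5.30 px [296.3  253.31] n21 meas -0.366 est a -0.366 v 0.089 G 0.503 sG 0.006 | L 0.548->0.563 L* 0.179 | next a -0.296 v 0.245
3 rows each tx 0.1 ty 0.6 tz -0.2 | rigx -0.1337 z 0.2529 F [ 1.  -2.9  0.9] grip 31 w 0.171
```

View pics/w4.png

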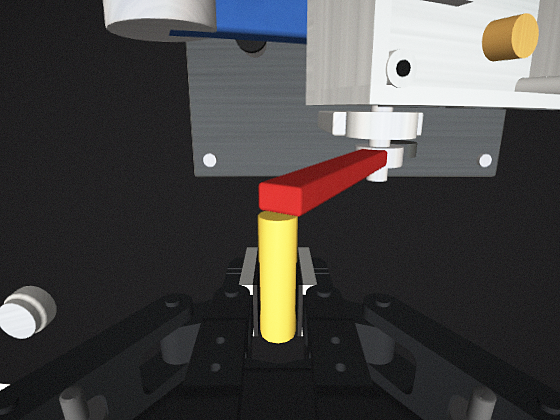

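Call:
send_rows(
  motion=[
    {"tx": 0.0,"ty": 0,"tz": 0,"wx": 0,"wy": 0,"wz": 0,"jaw": 0},
    {"tx": 0,"ty": 0,"tz": 0,"wx": 0,"wy": 0,"wz": 0,"jaw": 0},
  ],
)

```text
time_s: 5.65
tcp_pos: [0.5389, 0.0811, 0.253]
orientation: [[0.984, -0.176, -0.0], [-0.176, -0.984, -0.0], [-0.0, 0.0, -1.0]]
force: [1.4, -4.6, -1.2]
grip_width: 0.174
grip_force: 30.8
```

```bash
python3 ctl.py -0.14 0 3
```

```text
t 5.65 px [297.95 252.21] n22 meas -0.318 est a -0.318 v 0.193 G 0.504 sG 0.003 | L 0.548->0.367 L* 0.180 | next a -0.224 v 0.205
3 rows each tx -1.4 ty -8.0 tz 4.2 | rigx -0.1337 z 0.2530 F [ 1.4 -4.6 -1.2] grip 31 w 0.174
```

Call:
send_rows(
  motion=[
    {"tx": -1.4,"ty": -8,"tz": 4.2,"wx": 0,"wy": 0,"wz": 0,"jaw": 0},
    {"tx": -1.4,"ty": -8,"tz": 4.2,"wx": 0,"wy": 0,"wz": 0,"jaw": 0},
    {"tx": -1.4,"ty": -8,"tz": 4.2,"wx": 0,"wy": 0,"wz": 0,"jaw": 0},
  ],
)

```text
time_s: 6.08
tcp_pos: [0.5346, 0.057, 0.2658]
orientation: [[0.984, -0.176, -0.0], [-0.176, -0.984, 0.001], [-0.0, -0.001, -1.0]]
force: [3.2, -1.1, -4.1]
grip_width: 0.176
grip_force: 29.7
```

```bash
python3 ctl.py -0.14 0 3
```

```text
t 6.08 px [300.53 250.44] n20 meas -0.244 est a -0.242 v 0.171 G 0.508 sG 0.003 | L 0.366->0.279 L* 0.182 | next a -0.184 v 0.106
3 rows each tx -0.7 ty -4.0 tz 1.3 | rigx -0.1337 z 0.2658 F [ 3.2 -1.1 -4.1] grip 30 w 0.176
```

Call:
send_rows(
  motion=[
    {"tx": -0.7,"ty": -4,"tz": 1.3,"wx": 0,"wy": 0,"wz": 0,"jaw": 0},
    {"tx": -0.7,"ty": -4,"tz": 1.3,"wx": 0,"wy": 0,"wz": 0,"jaw": 0},
    {"tx": -0.7,"ty": -4,"tz": 1.3,"wx": 0,"wy": 0,"wz": 0,"jaw": 0},
  ],
)

```text
time_s: 6.5
tcp_pos: [0.5326, 0.0455, 0.2701]
orientation: [[0.984, -0.176, -0.0], [-0.176, -0.984, 0.001], [-0.0, -0.001, -1.0]]
force: [0.9, 1.7, 1.5]
grip_width: 0.172
grip_force: 30.1
```

```bash
python3 ctl.py -0.14 0 3
```

```text
t 6.50 px [301.94 249.66] n24 meas -0.205 est a -0.202 v 0.080 G 0.511 sG 0.003 | L 0.283->0.265 L* 0.184 | next a -0.175 v 0.061
3 rows each tx -0.2 ty -0.9 tz 0.0 | rigx -0.1336 z 0.2701 F [0.9 1.7 1.5] grip 30 w 0.172
```

Call:
send_rows(
  motion=[
    {"tx": -0.2,"ty": -0.8,"tz": 0,"wx": 0,"wy": 0,"wz": 0,"jaw": 0},
    {"tx": -0.2,"ty": -0.8,"tz": 0,"wx": 0,"wy": 0,"wz": 0,"jaw": 0},
    {"tx": -0.2,"ty": -0.8,"tz": 0.2,"wx": 0,"wy": 0,"wz": 0,"jaw": 0},
  ],
)

```text
time_s: 6.92
tcp_pos: [0.5323, 0.0434, 0.2707]
orientation: [[0.984, -0.176, 0.001], [-0.176, -0.984, 0.001], [0.0, -0.001, -1.0]]
force: [-0.8, 3.3, 1.9]
grip_width: 0.174
grip_force: 30.1
```

```bash
python3 ctl.py -0.14 0 3
```

```text
t 6.92 px [302.59 249.36] n21 meas -0.187 est a -0.185 v 0.047 G 0.512 sG 0.003 | L 0.269->0.242 L* 0.185 | next a -0.165 v 0.048
3 rows each tx -0.2 ty -1.3 tz 0.1 | rigx -0.1336 z 0.2707 F [-0.8  3.3  1.9] grip 30 w 0.174
```

Call:
send_rows(
  motion=[
    {"tx": -0.2,"ty": -1.3,"tz": 0.1,"wx": 0,"wy": 0,"wz": 0,"jaw": 0},
    {"tx": -0.2,"ty": -1.3,"tz": 0.2,"wx": 0,"wy": 0,"wz": 0,"jaw": 0},
    {"tx": -0.2,"ty": -1.3,"tz": 0.2,"wx": 0,"wy": 0,"wz": 0,"jaw": 0},
  ],
)

```text
time_s: 7.35
tcp_pos: [0.5316, 0.0395, 0.2715]
orientation: [[0.984, -0.176, 0.0], [-0.176, -0.984, 0.001], [0.0, -0.001, -1.0]]
force: [-0.9, 4.1, 6.8]
grip_width: 0.176
grip_force: 30.5
```

```bash
python3 ctl.py -0.14 0 3; python3 - <<'E'
from h import *
p=np.load('rig.npy');c=viewer.get_calibration('scene')
def pt(x,r,a):
    X=[x,r*np.sin(a),.12+r*np.cos(a)];k,s=np.cos(p[2]),np.sin(p[2]);return np.array([p[0]+k*X[0]-s*X[1],p[1]+s*X[0]+k*X[1],X[2]])
for x in(.118,.122,.126):
  for a in(-.15,-.13,-.11):print(x,a,[np.round(proj(c,pt(x,r,a))[0],1).tolist() for r in(.147,.165,.18,.2)])
E
```

```text
t 7.35 px [303.2  248.96] n24 meas -0.170 est a -0.169 v 0.041 G 0.512 sG 0.003 | L 0.242->0.215 L* 0.185 | next a -0.154 v 0.031
3 rows each tx -0.2 ty -1.3 tz 0.2 | rigx -0.1336 z 0.2715 F [-0.9  4.1  6.8] grip 31 w 0.176
0.118 -0.15 [[303.0, 247.6], [302.5, 245.2], [302.1, 243.1], [301.5, 240.2]]
0.118 -0.13 [[303.7, 247.3], [303.3, 244.7], [302.9, 242.6], [302.5, 239.7]]
0.118 -0.11 [[304.4, 246.9], [304.0, 244.3], [303.8, 242.1], [303.4, 239.2]]
0.122 -0.15 [[303.5, 248.4], [303.1, 246.0], [302.6, 243.9], [302.1, 241.0]]
0.122 -0.13 [[304.2, 248.0], [303.8, 245.5], [303.5, 243.4], [303.0, 240.5]]
0.122 -0.11 [[304.9, 247.7], [304.6, 245.1], [304.3, 242.9], [304.0, 240.0]]
0.126 -0.15 [[304.1, 249.2], [303.6, 246.8], [303.2, 244.7], [302.6, 241.8]]
0.126 -0.13 [[304.8, 248.8], [304.4, 246.3], [304.1, 244.2], [303.6, 241.3]]
0.126 -0.11 [[305.5, 248.5], [305.2, 245.9], [304.9, 243.7], [304.6, 240.8]]
```

Call:
send_rows(
  motion=[
    {"tx": -0.2,"ty": -1.3,"tz": 0.2,"wx": 0,"wy": 0,"wz": 0,"jaw": 0},
    {"tx": -0.2,"ty": -1.3,"tz": 0.2,"wx": 0,"wy": 0,"wz": 0,"jaw": 0},
    {"tx": -0.2,"ty": -1.3,"tz": 0.2,"wx": 0,"wy": 0,"wz": 0,"jaw": 0},
  ],
)

```text
time_s: 7.78
tcp_pos: [0.5309, 0.0357, 0.2721]
orientation: [[0.984, -0.176, 0.0], [-0.176, -0.984, 0.002], [-0.0, -0.002, -1.0]]
force: [-2.3, 4.4, 7.6]
grip_width: 0.174
grip_force: 30.7
```

```bash
python3 ctl.py -0.145 0 3
```

```text
t 7.78 px [303.64 248.79] n22 meas -0.158 est a -0.157 v 0.025 G 0.512 sG 0.003 | L 0.215->0.200 L* 0.192 | next a -0.149 v 0.013
3 rows each tx -0.1 ty -0.7 tz 0.1 | rigx -0.1336 z 0.2721 F [-2.3  4.4  7.6] grip 31 w 0.174
```

Call:
send_rows(
  motion=[
    {"tx": -0.1,"ty": -0.7,"tz": 0.2,"wx": 0,"wy": 0,"wz": 0,"jaw": 0},
    {"tx": -0.1,"ty": -0.7,"tz": 0.2,"wx": 0,"wy": 0,"wz": 0,"jaw": 0},
    {"tx": -0.1,"ty": -0.7,"tz": 0.2,"wx": 0,"wy": 0,"wz": 0,"jaw": 0},
  ],
)

```text
time_s: 8.2
tcp_pos: [0.5305, 0.0333, 0.2724]
orientation: [[0.984, -0.176, -0.0], [-0.176, -0.984, 0.001], [-0.0, -0.001, -1.0]]
force: [-0.9, 3.1, 6.0]
grip_width: 0.175
grip_force: 30.7
```

```bash
python3 ctl.py -0.145 0 3
```

```text
t 8.20 px [303.74 248.74] n22 meas -0.155 est a -0.154 v 0.003 G 0.513 sG 0.003 | L 0.198->0.215 L* 0.192 | next a -0.154 v 0.007
3 rows each tx 0.1 ty 0.8 tz -0.1 | rigx -0.1336 z 0.2724 F [-0.9  3.1  6. ] grip 31 w 0.175
```

Call:
send_rows(
  motion=[
    {"tx": 0.1,"ty": 0.8,"tz": -0.1,"wx": 0,"wy": 0,"wz": 0,"jaw": 0},
    {"tx": 0.1,"ty": 0.8,"tz": -0.1,"wx": 0,"wy": 0,"wz": 0,"jaw": 0},
    {"tx": 0.1,"ty": 0.8,"tz": -0.1,"wx": 0,"wy": 0,"wz": 0,"jaw": 0},
  ],
)

```text
time_s: 8.62
tcp_pos: [0.5308, 0.0352, 0.2721]
orientation: [[0.984, -0.176, -0.0], [-0.176, -0.984, -0.0], [-0.0, 0.0, -1.0]]
force: [-0.8, 2.4, 5.7]
grip_width: 0.17
grip_force: 30.7
```

```bash
python3 ctl.py -0.145 0 3
```

```text
t 8.62 px [303.75 248.73] n23 meas -0.155 est a -0.155 v 0.003 G 0.513 sG 0.003 | L 0.212->0.207 L* 0.192 | next a -0.151 v 0.011
3 rows each tx -0.0 ty -0.2 tz 0.1 | rigx -0.1336 z 0.2721 F [-0.8  2.4  5.7] grip 31 w 0.170
```

Call:
send_rows(
  motion=[
    {"tx": 0,"ty": -0.2,"tz": 0.1,"wx": 0,"wy": 0,"wz": 0,"jaw": 0},
    {"tx": 0,"ty": -0.2,"tz": 0,"wx": 0,"wy": 0,"wz": 0,"jaw": 0},
    {"tx": 0,"ty": -0.2,"tz": 0,"wx": 0,"wy": 0,"wz": 0,"jaw": 0},
  ],
)

```text
time_s: 9.05
tcp_pos: [0.5308, 0.0348, 0.2721]
orientation: [[0.984, -0.176, -0.0], [-0.176, -0.984, 0.0], [-0.0, -0.0, -1.0]]
force: [-0.7, 1.8, 5.8]
grip_width: 0.176
grip_force: 30.7
```

```bash
python3 ctl.py -0.145 0 4
```

```text
t 9.05 px [303.88 248.57] n24 meas -0.151 est a -0.151 v 0.013 G 0.513 sG 0.003 | L 0.209->0.188 L* 0.192 | next a -0.144 v 0.005
4 rows each tx -0.1 ty -0.7 tz 0.2 | rigx -0.1336 z 0.2721 F [-0.7  1.8  5.8] grip 31 w 0.176
```

Call:
send_rows(
  motion=[
    {"tx": -0.1,"ty": -0.7,"tz": 0.2,"wx": 0,"wy": 0,"wz": 0,"jaw": 0},
    {"tx": -0.1,"ty": -0.7,"tz": 0.2,"wx": 0,"wy": 0,"wz": 0,"jaw": 0},
    {"tx": -0.1,"ty": -0.7,"tz": 0.2,"wx": 0,"wy": 0,"wz": 0,"jaw": 0},
    {"tx": -0.1,"ty": -0.7,"tz": 0.1,"wx": 0,"wy": 0,"wz": 0,"jaw": 0},
  ],
)

```text
time_s: 9.6
tcp_pos: [0.5303, 0.0323, 0.2726]
orientation: [[0.984, -0.176, -0.0], [-0.176, -0.984, 0.001], [-0.001, -0.001, -1.0]]
force: [-0.8, 4.2, 5.5]
grip_width: 0.173
grip_force: 30.7
```

```bash
python3 ctl.py -0.145 0 4
```

```text
t 9.60 px [304.14 248.48] n24 meas -0.144 est a -0.144 v 0.009 G 0.513 sG 0.003 | L 0.192->0.183 L* 0.192 | next a -0.141 v -0.002
4 rows each tx -0.1 ty -0.3 tz 0.1 | rigx -0.1336 z 0.2726 F [-0.8  4.2  5.5] grip 31 w 0.173
```

Call:
send_rows(
  motion=[
    {"tx": -0.1,"ty": -0.3,"tz": 0.1,"wx": 0,"wy": 0,"wz": 0,"jaw": 0},
    {"tx": -0.1,"ty": -0.3,"tz": 0,"wx": 0,"wy": 0,"wz": 0,"jaw": 0},
    {"tx": 0,"ty": -0.3,"tz": 0.1,"wx": 0,"wy": 0,"wz": 0,"jaw": 0},
    {"tx": 0,"ty": -0.3,"tz": 0,"wx": 0,"wy": 0,"wz": 0,"jaw": 0},
  ],
)

```text
time_s: 10.15
tcp_pos: [0.5301, 0.0307, 0.2727]
orientation: [[0.984, -0.176, -0.001], [-0.176, -0.984, -0.0], [-0.001, 0.0, -1.0]]
force: [-2.0, 3.0, 6.0]
grip_width: 0.176
grip_force: 30.8
```

```bash
python3 ctl.py -0.145 0 4
```

```text
t 10.15 px [304.14 248.49] n26 meas -0.144 est a -0.144 v -0.007 G 0.513 sG 0.003 | L 0.181->0.202 L* 0.192 | next a -0.148 v -0.002
4 rows each tx 0.1 ty 0.8 tz -0.1 | rigx -0.1336 z 0.2727 F [-2.  3.  6.] grip 31 w 0.176
```

Call:
send_rows(
  motion=[
    {"tx": 0.1,"ty": 0.8,"tz": -0.1,"wx": 0,"wy": 0,"wz": 0,"jaw": 0},
    {"tx": 0.1,"ty": 0.8,"tz": -0.1,"wx": 0,"wy": 0,"wz": 0,"jaw": 0},
    {"tx": 0.1,"ty": 0.8,"tz": -0.1,"wx": 0,"wy": 0,"wz": 0,"jaw": 0},
    {"tx": 0.1,"ty": 0.8,"tz": -0.1,"wx": 0,"wy": 0,"wz": 0,"jaw": 0},
  ],
)

```text
time_s: 10.7
tcp_pos: [0.5305, 0.0333, 0.2722]
orientation: [[0.984, -0.176, -0.001], [-0.176, -0.984, -0.002], [-0.0, 0.002, -1.0]]
force: [-1.4, 1.4, 5.6]
grip_width: 0.169
grip_force: 30.7
```

```bash
python3 ctl.py -0.145 0 4; python3 - <<'E'
from h import *
s,c=grab('scene');cv2.imwrite('pics/s5.png',cv2.resize(s[225:270,275:335,::-1],None,fx=12,fy=12,interpolation=cv2.INTER_CUBIC))
E
```

```text
t 10.70 px [304.16 248.52] n25 meas -0.144 est a -0.144 v 0.003 G 0.513 sG 0.003 | L 0.199->0.182 L* 0.192 | next a -0.141 v 0.000
4 rows each tx -0.1 ty -0.6 tz 0.2 | rigx -0.1336 z 0.2722 F [-1.4  1.4  5.6] grip 31 w 0.169
```

View pics/s5.png

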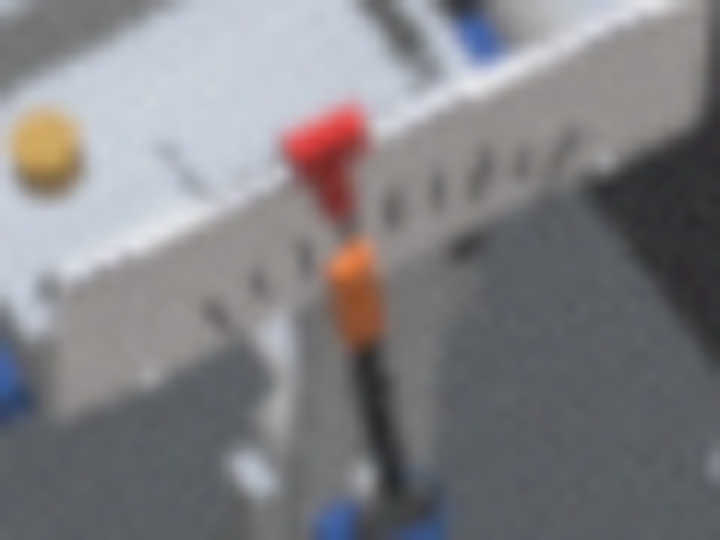

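Call:
send_rows(
  motion=[
    {"tx": -0.1,"ty": -0.6,"tz": 0.2,"wx": 0,"wy": 0,"wz": 0,"jaw": 0},
    {"tx": -0.1,"ty": -0.6,"tz": 0.2,"wx": 0,"wy": 0,"wz": 0,"jaw": 0},
    {"tx": -0.1,"ty": -0.6,"tz": 0.1,"wx": 0,"wy": 0,"wz": 0,"jaw": 0},
    {"tx": -0.1,"ty": -0.6,"tz": 0.1,"wx": 0,"wy": 0,"wz": 0,"jaw": 0},
  ],
)

```text
time_s: 11.3
tcp_pos: [0.5302, 0.0315, 0.2726]
orientation: [[0.984, -0.176, -0.0], [-0.176, -0.984, 0.0], [-0.0, -0.0, -1.0]]
force: [-1.3, 3.0, 5.4]
grip_width: 0.172
grip_force: 30.7
```

```bash
python3 ctl.py -0.145 0 4
```

```text
t 11.30 px [304.2  248.47] n24 meas -0.142 est a -0.142 v 0.003 G 0.513 sG 0.003 | L 0.186->0.186 L* 0.192 | next a -0.142 v -0.003
4 rows each tx -0.0 ty -0.0 tz 0.1 | rigx -0.1336 z 0.2726 F [-1.3  3.   5.4] grip 31 w 0.172
```

Call:
send_rows(
  motion=[
    {"tx": 0,"ty": 0,"tz": 0,"wx": 0,"wy": 0,"wz": 0,"jaw": 0},
    {"tx": 0,"ty": 0,"tz": 0,"wx": 0,"wy": 0,"wz": 0,"jaw": 0},
    {"tx": 0,"ty": 0,"tz": 0,"wx": 0,"wy": 0,"wz": 0,"jaw": 0},
    {"tx": 0,"ty": 0,"tz": 0,"wx": 0,"wy": 0,"wz": 0,"jaw": 0},
  ],
)

```text
time_s: 11.85
tcp_pos: [0.5302, 0.0316, 0.2726]
orientation: [[0.984, -0.176, -0.0], [-0.176, -0.984, 0.0], [-0.0, -0.0, -1.0]]
force: [-2.4, 3.1, 5.7]
grip_width: 0.176
grip_force: 30.7
```

```bash
python3 ctl.py -0.145 0 4
```

```text
t 11.85 px [304.2  248.47] n24 meas -0.142 est a -0.142 v -0.002 G 0.513 sG 0.003 | L 0.187->0.189 L* 0.192 | next a -0.144 v -0.002
4 rows each tx 0.0 ty 0.1 tz 0.0 | rigx -0.1336 z 0.2726 F [-2.4  3.1  5.7] grip 31 w 0.176
```

Call:
send_rows(
  motion=[
    {"tx": 0,"ty": 0.1,"tz": 0,"wx": 0,"wy": 0,"wz": 0,"jaw": 0},
    {"tx": 0,"ty": 0.1,"tz": 0,"wx": 0,"wy": 0,"wz": 0,"jaw": 0},
    {"tx": 0,"ty": 0.1,"tz": 0,"wx": 0,"wy": 0,"wz": 0,"jaw": 0},
    {"tx": 0,"ty": 0.1,"tz": 0,"wx": 0,"wy": 0,"wz": 0,"jaw": 0},
  ],
)

```text
time_s: 12.4
tcp_pos: [0.5303, 0.0318, 0.2725]
orientation: [[0.984, -0.176, -0.0], [-0.176, -0.984, -0.0], [-0.0, 0.0, -1.0]]
force: [-0.5, 1.6, 5.3]
grip_width: 0.173
grip_force: 30.7
```

```bash
python3 ctl.py -0.145 0 4
```

```text
t 12.40 px [304.19 248.46] n24 meas -0.142 est a -0.143 v -0.001 G 0.513 sG 0.003 | L 0.189->0.187 L* 0.192 | next a -0.143 v -0.002
4 rows each tx -0.0 ty -0.0 tz 0.1 | rigx -0.1336 z 0.2725 F [-0.5  1.6  5.3] grip 31 w 0.173
```

Call:
send_rows(
  motion=[
    {"tx": 0,"ty": 0,"tz": 0,"wx": 0,"wy": 0,"wz": 0,"jaw": 0},
    {"tx": 0,"ty": 0,"tz": 0,"wx": 0,"wy": 0,"wz": 0,"jaw": 0},
    {"tx": 0,"ty": 0,"tz": 0,"wx": 0,"wy": 0,"wz": 0,"jaw": 0},
    {"tx": 0,"ty": 0,"tz": 0,"wx": 0,"wy": 0,"wz": 0,"jaw": 0},
  ],
)

```text
time_s: 12.95
tcp_pos: [0.5303, 0.0319, 0.2725]
orientation: [[0.984, -0.176, -0.0], [-0.176, -0.984, 0.0], [-0.0, 0.0, -1.0]]
force: [-2.6, 1.8, 5.7]
grip_width: 0.174
grip_force: 30.7
```

```bash
python3 ctl.py -0.145 0 4
```

```text
t 12.95 px [304.21 248.47] n23 meas -0.142 est a -0.142 v 0.001 G 0.513 sG 0.003 | L 0.189->0.184 L* 0.192 | next a -0.142 v -0.003
4 rows each tx -0.0 ty -0.2 tz 0.1 | rigx -0.1336 z 0.2725 F [-2.6  1.8  5.7] grip 31 w 0.174
```

Call:
send_rows(
  motion=[
    {"tx": 0,"ty": 0,"tz": 0,"wx": 0,"wy": 0,"wz": 0,"jaw": 0},
    {"tx": 0,"ty": 0,"tz": 0,"wx": 0,"wy": 0,"wz": 0,"jaw": 0},
    {"tx": 0,"ty": 0,"tz": 0,"wx": 0,"wy": 0,"wz": 0,"jaw": 0},
  ],
)

```text
time_s: 13.38
tcp_pos: [0.5303, 0.0319, 0.2725]
orientation: [[0.984, -0.176, -0.0], [-0.176, -0.984, 0.0], [-0.0, -0.0, -1.0]]
force: [-2.2, 2.0, 4.7]
grip_width: 0.176
grip_force: 30.7
```

```bash
python3 ctl.py -0.18 -0.08 4
```

```text
t 13.38 px [304.21 248.48] n25 meas -0.142 est a -0.142 v 0.002 G 0.513 sG 0.003 | L 0.189->0.034 L* 0.194 | next a -0.177 v -0.194
4 rows each tx -1.0 ty -5.7 tz 0.7 | rigx -0.1336 z 0.2725 F [-2.2  2.   4.7] grip 31 w 0.176
```

Call:
send_rows(
  motion=[
    {"tx": -0.5,"ty": -2.8,"tz": 0.5,"wx": 0,"wy": 0,"wz": 0,"jaw": 0},
    {"tx": -0.5,"ty": -2.8,"tz": 0.5,"wx": 0,"wy": 0,"wz": 0,"jaw": 0},
    {"tx": -0.5,"ty": -2.8,"tz": 0.4,"wx": 0,"wy": 0,"wz": 0,"jaw": 0},
  ],
)

```text
time_s: 13.8
tcp_pos: [0.5288, 0.0233, 0.2738]
orientation: [[0.984, -0.176, -0.0], [-0.176, -0.984, 0.0], [-0.0, -0.0, -1.0]]
force: [-0.7, 1.3, 2.6]
grip_width: 0.173
grip_force: 30.6
```

```bash
python3 ctl.py -0.19 -0.09 3
```

```text
t 13.80 px [304.04 248.5 ] n26 meas -0.147 est a -0.147 v -0.052 G 0.513 sG 0.003 | L 0.130->0.096 L* 0.201 | next a -0.196 v -0.189
3 rows each tx -0.3 ty -1.7 tz 0.3 | rigx -0.1335 z 0.2738 F [-0.7  1.3  2.6] grip 31 w 0.173
```

Call:
send_rows(
  motion=[
    {"tx": 0.6,"ty": 3.4,"tz": -0.5,"wx": 0,"wy": 0,"wz": 0,"jaw": 0},
    {"tx": 0.6,"ty": 3.4,"tz": -0.6,"wx": 0,"wy": 0,"wz": 0,"jaw": 0},
    {"tx": 0.6,"ty": 3.4,"tz": -0.6,"wx": 0,"wy": 0,"wz": 0,"jaw": 0},
  ],
)

```text
time_s: 14.22
tcp_pos: [0.5305, 0.033, 0.2723]
orientation: [[0.985, -0.175, -0.001], [-0.175, -0.985, -0.003], [-0.0, 0.003, -1.0]]
force: [-1.5, -2.5, 4.2]
grip_width: 0.174
grip_force: 30.7
```

```bash
python3 ctl.py -0.22 -0.09 3
```

```text
t 14.22 px [303.33 248.92] n23 meas -0.167 est a -0.169 v -0.067 G 0.511 sG 0.003 | L 0.197->0.095 L* 0.238 | next a -0.212 v -0.186
3 rows each tx -0.9 ty -5.0 tz 0.8 | rigx -0.1335 z 0.2723 F [-1.5 -2.5  4.2] grip 31 w 0.174
```

Call:
send_rows(
  motion=[
    {"tx": 0.2,"ty": 1.3,"tz": -0.3,"wx": 0,"wy": 0,"wz": 0,"jaw": 0},
    {"tx": 0.2,"ty": 1.3,"tz": -0.3,"wx": 0,"wy": 0,"wz": 0,"jaw": 0},
    {"tx": 0.2,"ty": 1.3,"tz": -0.3,"wx": 0,"wy": 0,"wz": 0,"jaw": 0},
  ],
)

```text
time_s: 14.65
tcp_pos: [0.5312, 0.0373, 0.2712]
orientation: [[0.984, -0.176, 0.0], [-0.176, -0.984, -0.001], [0.0, 0.001, -1.0]]
force: [-1.2, -1.4, 3.4]
grip_width: 0.172
grip_force: 30.8
```

```bash
python3 ctl.py -0.2 -0.08 3
```

```text
t 14.65 px [303.12 249.06] n22 meas -0.173 est a -0.176 v -0.024 G 0.509 sG 0.003 | L 0.227->0.104 L* 0.216 | next a -0.200 v -0.140
3 rows each tx -1.1 ty -6.0 tz 1.1 | rigx -0.1336 z 0.2712 F [-1.2 -1.4  3.4] grip 31 w 0.172
```

Call:
send_rows(
  motion=[
    {"tx": -0.5,"ty": -2.8,"tz": 0.6,"wx": 0,"wy": 0,"wz": 0,"jaw": 0},
    {"tx": -0.5,"ty": -2.8,"tz": 0.6,"wx": 0,"wy": 0,"wz": 0,"jaw": 0},
    {"tx": -0.5,"ty": -2.8,"tz": 0.6,"wx": 0,"wy": 0,"wz": 0,"jaw": 0},
  ],
)

```text
time_s: 15.08
tcp_pos: [0.5299, 0.0296, 0.2728]
orientation: [[0.984, -0.176, 0.001], [-0.176, -0.984, 0.002], [0.0, -0.002, -1.0]]
force: [0.5, 0.1, 1.0]
grip_width: 0.175
grip_force: 30.4
```

```bash
python3 ctl.py -0.21 -0.09 3
```

```text
t 15.07 px [303.03 249.1 ] n24 meas -0.175 est a -0.177 v -0.049 G 0.507 sG 0.003 | L 0.173->0.133 L* 0.222 | next a -0.222 v -0.177
3 rows each tx -0.3 ty -1.9 tz 0.4 | rigx -0.1336 z 0.2728 F [0.5 0.1 1. ] grip 30 w 0.175
```

Let it tip slowly while moving the lever slightly forward.

Call:
send_rows(
  motion=[
    {"tx": 0.2,"ty": 0.9,"tz": -0.2,"wx": 0,"wy": 0,"wz": 0,"jaw": 0},
    {"tx": 0.2,"ty": 0.9,"tz": -0.2,"wx": 0,"wy": 0,"wz": 0,"jaw": 0},
    {"tx": 0.2,"ty": 0.9,"tz": -0.2,"wx": 0,"wy": 0,"wz": 0,"jaw": 0},
  ],
)

```text
time_s: 15.5
tcp_pos: [0.5303, 0.0319, 0.2724]
orientation: [[0.984, -0.176, -0.0], [-0.176, -0.984, -0.0], [-0.0, 0.0, -1.0]]
force: [0.2, -0.9, 0.0]
grip_width: 0.172
grip_force: 30.4
```

```bash
python3 ctl.py -0.23 -0.1 3
```

```text
t 15.50 px [302.25 249.54] n25 meas -0.197 est a -0.199 v -0.096 G 0.505 sG 0.003 | L 0.189->0.178 L* 0.239 | next a -0.257 v -0.190
3 rows each tx -0.1 ty -0.5 tz 0.2 | rigx -0.1336 z 0.2724 F [ 0.2 -0.9  0. ] grip 30 w 0.172
```

Call:
send_rows(
  motion=[
    {"tx": 0.6,"ty": 3.5,"tz": -0.7,"wx": 0,"wy": 0,"wz": 0,"jaw": 0},
    {"tx": 0.6,"ty": 3.5,"tz": -0.8,"wx": 0,"wy": 0,"wz": 0,"jaw": 0},
    {"tx": 0.6,"ty": 3.5,"tz": -0.8,"wx": 0,"wy": 0,"wz": 0,"jaw": 0},
  ],
)

```text
time_s: 15.92
tcp_pos: [0.5321, 0.0423, 0.2704]
orientation: [[0.984, -0.176, -0.0], [-0.176, -0.984, -0.001], [-0.0, 0.001, -1.0]]
force: [-0.3, -3.1, 0.1]
grip_width: 0.175
grip_force: 30.2
```

```bash
python3 ctl.py -0.26 -0.1 3
```

```text
t 15.93 px [301.37 250.06] n22 meas -0.222 est a -0.225 v -0.073 G 0.502 sG 0.003 | L 0.261->0.160 L* 0.273 | next a -0.269 v -0.184
3 rows each tx -0.9 ty -4.9 tz 1.1 | rigx -0.1336 z 0.2704 F [-0.3 -3.1  0.1] grip 30 w 0.175
```

Call:
send_rows(
  motion=[
    {"tx": 0,"ty": 0.3,"tz": -0.1,"wx": 0,"wy": 0,"wz": 0,"jaw": 0},
    {"tx": 0,"ty": 0.3,"tz": -0.1,"wx": 0,"wy": 0,"wz": 0,"jaw": 0},
    {"tx": 0.1,"ty": 0.4,"tz": -0.1,"wx": 0,"wy": 0,"wz": 0,"jaw": 0},
  ],
)

```text
time_s: 16.35
tcp_pos: [0.5322, 0.0432, 0.2701]
orientation: [[0.984, -0.176, 0.0], [-0.176, -0.984, -0.0], [0.0, 0.0, -1.0]]
force: [-0.7, -2.6, 1.9]
grip_width: 0.173
grip_force: 30.4
```

```bash
python3 ctl.py -0.28 -0.1 3
```

```text
t 16.35 px [300.88 250.29] n23 meas -0.235 est a -0.237 v -0.048 G 0.500 sG 0.003 | L 0.267->0.156 L* 0.294 | next a -0.279 v -0.193
3 rows each tx -1.0 ty -5.4 tz 1.2 | rigx -0.1336 z 0.2701 F [-0.7 -2.6  1.9] grip 30 w 0.173
```

Call:
send_rows(
  motion=[
    {"tx": 0,"ty": -0.5,"tz": 0.1,"wx": 0,"wy": 0,"wz": 0,"jaw": 0},
    {"tx": 0,"ty": 0,"tz": 0,"wx": 0,"wy": 0,"wz": 0,"jaw": 0},
    {"tx": 0,"ty": 0,"tz": 0,"wx": 0,"wy": 0,"wz": 0,"jaw": 0},
  ],
)

```text
time_s: 16.77
tcp_pos: [0.5322, 0.0429, 0.2702]
orientation: [[0.984, -0.176, 0.0], [-0.176, -0.984, 0.0], [0.0, -0.0, -1.0]]
force: [-0.4, -2.2, 1.8]
grip_width: 0.175
grip_force: 30.4
```

```bash
python3 ctl.py -0.3 -0.1 3 .3
```

```text
t 16.77 px [300.4  250.63] n19 meas -0.249 est a -0.251 v -0.062 G 0.498 sG 0.003 | L 0.266->0.300 L* 0.315 | next a -0.283 v -0.084
3 rows each tx 0.3 ty 1.6 tz -0.5 | rigx -0.1336 z 0.2702 F [-0.4 -2.2  1.8] grip 30 w 0.175
```

Call:
send_rows(
  motion=[
    {"tx": 0.3,"ty": 1.5,"tz": -0.5,"wx": 0,"wy": 0,"wz": 0,"jaw": 0},
    {"tx": 0.3,"ty": 1.5,"tz": -0.5,"wx": 0,"wy": 0,"wz": 0,"jaw": 0},
    {"tx": 0.3,"ty": 1.5,"tz": -0.5,"wx": 0,"wy": 0,"wz": 0,"jaw": 0},
  ],
)

```text
time_s: 17.2
tcp_pos: [0.533, 0.0475, 0.2685]
orientation: [[0.984, -0.176, -0.0], [-0.176, -0.984, -0.0], [-0.0, 0.0, -1.0]]
force: [-0.5, -2.1, 1.9]
grip_width: 0.178
grip_force: 30.8
```

```bash
python3 ctl.py -0.3 -0.1 3 .34
```

```text
t 17.20 px [299.5  251.14] n20 meas -0.274 est a -0.275 v -0.072 G 0.497 sG 0.003 | L 0.298->0.340 L* 0.313 | next a -0.306 v -0.071
3 rows each tx 0.3 ty 2.0 tz -0.5 | rigx -0.1336 z 0.2685 F [-0.5 -2.1  1.9] grip 31 w 0.178
```

Call:
send_rows(
  motion=[
    {"tx": 0.3,"ty": 1.8,"tz": -0.6,"wx": 0,"wy": 0,"wz": 0,"jaw": 0},
    {"tx": 0.3,"ty": 1.8,"tz": -0.6,"wx": 0,"wy": 0,"wz": 0,"jaw": 0},
    {"tx": 0.3,"ty": 1.8,"tz": -0.6,"wx": 0,"wy": 0,"wz": 0,"jaw": 0},
  ],
)

```text
time_s: 17.62
tcp_pos: [0.534, 0.0529, 0.2666]
orientation: [[0.984, -0.176, -0.0], [-0.176, -0.984, -0.0], [-0.0, 0.0, -1.0]]
force: [-1.5, -3.0, 2.0]
grip_width: 0.173
grip_force: 30.8
```

```bash
python3 ctl.py -0.3 -0.1 3 .37
```

```text
t 17.62 px [298.73 251.75] n19 meas -0.297 est a -0.298 v -0.060 G 0.496 sG 0.003 | L 0.336->0.370 L* 0.311 | next a -0.322 v -0.048
3 rows each tx 0.3 ty 1.6 tz -0.4 | rigx -0.1336 z 0.2666 F [-1.5 -3.   2. ] grip 31 w 0.173
```

Call:
send_rows(
  motion=[
    {"tx": 0.2,"ty": 1,"tz": -0.4,"wx": 0,"wy": 0,"wz": 0,"jaw": 0},
    {"tx": 0.2,"ty": 1,"tz": -0.4,"wx": 0,"wy": 0,"wz": 0,"jaw": 0},
    {"tx": 0.2,"ty": 1,"tz": -0.4,"wx": 0,"wy": 0,"wz": 0,"jaw": 0},
  ],
)

```text
time_s: 18.05
tcp_pos: [0.5345, 0.056, 0.2656]
orientation: [[0.984, -0.176, -0.0], [-0.176, -0.984, 0.0], [-0.0, -0.0, -1.0]]
force: [-2.4, -1.7, 4.2]
grip_width: 0.174
grip_force: 30.8
```

```bash
python3 ctl.py -0.3 -0.1 3 .39
```

```text
t 18.05 px [298.06 252.15] n22 meas -0.315 est a -0.317 v -0.049 G 0.495 sG 0.003 | L 0.358->0.390 L* 0.310 | next a -0.336 v -0.040
3 rows each tx 0.3 ty 1.5 tz -0.5 | rigx -0.1336 z 0.2656 F [-2.4 -1.7  4.2] grip 31 w 0.174
```

L → about 0.375.

Call:
send_rows(
  motion=[
    {"tx": 0.1,"ty": 0.8,"tz": -0.2,"wx": 0,"wy": 0,"wz": 0,"jaw": 0},
    {"tx": 0.1,"ty": 0.8,"tz": -0.2,"wx": 0,"wy": 0,"wz": 0,"jaw": 0},
    {"tx": 0.1,"ty": 0.8,"tz": -0.2,"wx": 0,"wy": 0,"wz": 0,"jaw": 0},
  ],
)

```text
time_s: 18.48
tcp_pos: [0.5349, 0.0582, 0.2646]
orientation: [[0.984, -0.176, 0.0], [-0.176, -0.984, 0.0], [0.0, -0.0, -1.0]]
force: [-1.9, -2.4, 1.4]
grip_width: 0.173
grip_force: 30.7
```

```bash
python3 ctl.py -0.3 -0.1 3 .40
```

```text
t 18.48 px [297.46 252.57] n23 meas -0.333 est a -0.334 v -0.047 G 0.494 sG 0.003 | L 0.375->0.400 L* 0.309 | next a -0.354 v -0.048
3 rows each tx 0.2 ty 1.1 tz -0.3 | rigx -0.1336 z 0.2646 F [-1.9 -2.4  1.4] grip 31 w 0.173
```

Call:
send_rows(
  motion=[
    {"tx": 0.2,"ty": 1,"tz": -0.4,"wx": 0,"wy": 0,"wz": 0,"jaw": 0},
    {"tx": 0.2,"ty": 1,"tz": -0.4,"wx": 0,"wy": 0,"wz": 0,"jaw": 0},
    {"tx": 0.2,"ty": 1,"tz": -0.4,"wx": 0,"wy": 0,"wz": 0,"jaw": 0},
  ],
)

```text
time_s: 18.9
tcp_pos: [0.5355, 0.0612, 0.2636]
orientation: [[0.984, -0.176, -0.0], [-0.176, -0.984, 0.0], [-0.0, -0.0, -1.0]]
force: [-0.6, -2.6, 0.6]
grip_width: 0.177
grip_force: 30.6
```

```bash
python3 ctl.py -0.3 -0.1 3 .42
```

```text
t 18.90 px [296.79 252.97] n20 meas -0.351 est a -0.352 v -0.047 G 0.494 sG 0.003 | L 0.397->0.420 L* 0.309 | next a -0.372 v -0.046
3 rows each tx 0.2 ty 1.0 tz -0.4 | rigx -0.1336 z 0.2636 F [-0.6 -2.6  0.6] grip 31 w 0.177
```

Call:
send_rows(
  motion=[
    {"tx": 0.2,"ty": 1,"tz": -0.4,"wx": 0,"wy": 0,"wz": 0,"jaw": 0},
    {"tx": 0.2,"ty": 1,"tz": -0.4,"wx": 0,"wy": 0,"wz": 0,"jaw": 0},
    {"tx": 0.2,"ty": 1,"tz": -0.4,"wx": 0,"wy": 0,"wz": 0,"jaw": 0},
  ],
)

```text
time_s: 19.32
tcp_pos: [0.536, 0.0643, 0.2625]
orientation: [[0.984, -0.176, -0.0], [-0.176, -0.984, 0.0], [-0.0, -0.0, -1.0]]
force: [-1.2, -3.2, 1.3]
grip_width: 0.178
grip_force: 30.5
```

```bash
python3 ctl.py -0.3 -0.1 5 .42
```

```text
t 19.32 px [296.19 253.45] n22 meas -0.370 est a -0.370 v -0.043 G 0.493 sG 0.003 | L 0.420->0.420 L* 0.308 | next a -0.380 v 0.000
5 rows each tx 0.0 ty 0.0 tz -0.0 | rigx -0.1336 z 0.2625 F [-1.2 -3.2  1.3] grip 30 w 0.178
```

Touching down at about 0.04 rad/s. Hold until seated.

Call:
send_rows(
  motion=[
    {"tx": 0,"ty": 0,"tz": 0,"wx": 0,"wy": 0,"wz": 0,"jaw": 0},
    {"tx": 0,"ty": 0,"tz": 0,"wx": 0,"wy": 0,"wz": 0,"jaw": 0},
    {"tx": 0,"ty": -0.5,"tz": 0,"wx": 0,"wy": 0,"wz": 0,"jaw": 0},
    {"tx": 0,"ty": -0.5,"tz": 0.2,"wx": 0,"wy": 0,"wz": 0,"jaw": 0},
    {"tx": 0,"ty": -0.5,"tz": 0.2,"wx": 0,"wy": 0,"wz": 0,"jaw": 0},
  ],
)

```text
time_s: 20.0
tcp_pos: [0.5358, 0.063, 0.263]
orientation: [[0.984, -0.176, -0.001], [-0.176, -0.984, 0.001], [-0.001, -0.001, -1.0]]
force: [-2.2, -1.8, 0.8]
grip_width: 0.174
grip_force: 30.5
```

```bash
python3 ctl.py -0.3 -0.1 5 -.38
```

```text
t 20.00 px [295.92 253.82] n21 meas -0.380 est a -0.380 v 0.000 G 0.493 sG 0.003 | L 0.410->-0.380 L* 0.308 | next a -0.380 v 0.000
5 rows each tx -4.0 ty -22.7 tz 0.4 | rigx -0.1336 z 0.2630 F [-2.2 -1.8  0.8] grip 31 w 0.174
```

Call:
send_rows(
  motion=[
    {"tx": -1.9,"ty": -10.9,"tz": 4.2,"wx": 0,"wy": 0,"wz": 0,"jaw": 0},
    {"tx": -2,"ty": -11.1,"tz": 3.5,"wx": 0,"wy": 0,"wz": 0,"jaw": 0},
    {"tx": -2,"ty": -11.4,"tz": 2.5,"wx": 0,"wy": 0,"wz": 0,"jaw": 0},
    {"tx": -2,"ty": -11.5,"tz": 1.5,"wx": 0,"wy": 0,"wz": 0,"jaw": 0},
    {"tx": -2.1,"ty": -11.7,"tz": 0.7,"wx": 0,"wy": 0,"wz": 0,"jaw": 0},
  ],
)

```text
time_s: 20.68
tcp_pos: [0.5259, 0.0054, 0.2754]
orientation: [[0.984, -0.176, 0.0], [-0.176, -0.984, 0.001], [-0.0, -0.001, -1.0]]
force: [-1.5, 3.3, 2.4]
grip_width: 0.172
grip_force: 30.4
```

Call:
send_rows(
  motion=[
    {"tx": -2.1,"ty": -11.6,"tz": -0.3,"wx": 0,"wy": 0,"wz": 0,"jaw": 0},
    {"tx": -2.1,"ty": -11.6,"tz": -1.2,"wx": 0,"wy": 0,"wz": 0,"jaw": 0},
    {"tx": -2,"ty": -11.4,"tz": -2.2,"wx": 0,"wy": 0,"wz": 0,"jaw": 0},
    {"tx": -2,"ty": -11.3,"tz": -3,"wx": 0,"wy": 0,"wz": 0,"jaw": 0},
    {"tx": -2,"ty": -10.9,"tz": -4,"wx": 0,"wy": 0,"wz": 0,"jaw": 0},
  ],
)

```text
time_s: 21.3
tcp_pos: [0.516, -0.0516, 0.2644]
orientation: [[0.984, -0.176, 0.001], [-0.176, -0.984, -0.0], [0.001, 0.0, -1.0]]
force: [-2.2, 2.2, 0.6]
grip_width: 0.174
grip_force: 29.8
```

```bash
python3 ctl.py -0.3 -0.1 5 -.38
```

```text
t 21.30 px [295.93 253.83] n21 meas -0.380 est a -0.380 v 0.000 G 0.493 sG 0.003 | L -0.386->-0.380 L* 0.308 | next a -0.380 v 0.000
5 rows each tx 0.0 ty 0.2 tz 0.1 | rigx -0.1330 z 0.2644 F [-2.2  2.2  0.6] grip 30 w 0.174
```

Open the jaws, then rise straight up.

Call:
send_rows(
  motion=[
    {"tx": 0,"ty": 1,"tz": 0,"wx": 0,"wy": 0,"wz": 0,"jaw": 0},
    {"tx": 0,"ty": 0,"tz": 0,"wx": 0,"wy": 0,"wz": 0,"jaw": 0.4},
    {"tx": 0,"ty": 0,"tz": 0,"wx": 0,"wy": 0,"wz": 0,"jaw": 0.8},
    {"tx": 0,"ty": 0,"tz": 0,"wx": 0,"wy": 0,"wz": 0,"jaw": 1},
    {"tx": 0,"ty": 0,"tz": 0,"wx": 0,"wy": 0,"wz": 0,"jaw": 1},
  ],
)

```text
time_s: 21.98
tcp_pos: [0.516, -0.0496, 0.2646]
orientation: [[0.984, -0.176, 0.0], [-0.176, -0.984, -0.0], [0.0, 0.0, -1.0]]
force: [-0.6, 0.2, 0.4]
grip_width: 0.993
grip_force: 0.0
```

Call:
send_rows(
  motion=[
    {"tx": 0,"ty": 0,"tz": 10,"wx": 0,"wy": 0,"wz": 0,"jaw": 1},
    {"tx": -5,"ty": 0,"tz": 25,"wx": 0,"wy": 0,"wz": 0,"jaw": 1},
    {"tx": -5,"ty": 0,"tz": 30,"wx": 0,"wy": 0,"wz": 0,"jaw": 1},
    {"tx": 0,"ty": 0,"tz": 30,"wx": 0,"wy": 0,"wz": 0,"jaw": 1},
    {"tx": 0,"ty": 0,"tz": 0,"wx": 0,"wy": 0,"wz": 0,"jaw": 1},
  ],
)

```text
time_s: 22.6
tcp_pos: [0.5077, -0.05, 0.3635]
orientation: [[0.984, -0.176, 0.007], [-0.176, -0.984, -0.001], [0.008, 0.0, -1.0]]
force: [0.6, 0.3, 0.4]
grip_width: 0.998
grip_force: 0.0
```

Call:
send_rows(
  motion=[
    {"tx": 0,"ty": 0,"tz": 0,"wx": 0,"wy": 0,"wz": 0,"jaw": 1},
    {"tx": 0,"ty": 0,"tz": 0,"wx": 0,"wy": 0,"wz": 0,"jaw": 1},
    {"tx": 0,"ty": 0,"tz": 0,"wx": 0,"wy": 0,"wz": 0,"jaw": 1},
  ],
)

```text
time_s: 22.98
tcp_pos: [0.5054, -0.0496, 0.3584]
orientation: [[0.984, -0.176, -0.002], [-0.176, -0.984, 0.0], [-0.002, -0.0, -1.0]]
force: [0.2, 0.5, -0.1]
grip_width: 1.004
grip_force: 0.0
```

```bash
python3 - <<'E'
from ctl import *
s,c=grab('scene');print(tip(s,c));grab('wrist','w9.png');o=env.get_obs();print(o['time_s'],o['tcp_pos'],o['grip_width'],o['force'])
E
```

```text
(array([295.92532751, 253.80829694]), np.float64(-0.381545076782971), np.int32(22))
23.075 [ 0.50561328 -0.04965085  0.35884213] 0.9990358740048991 [-0.25219044 -0.27755345  0.3938101 ]
```

View pics/w9.png

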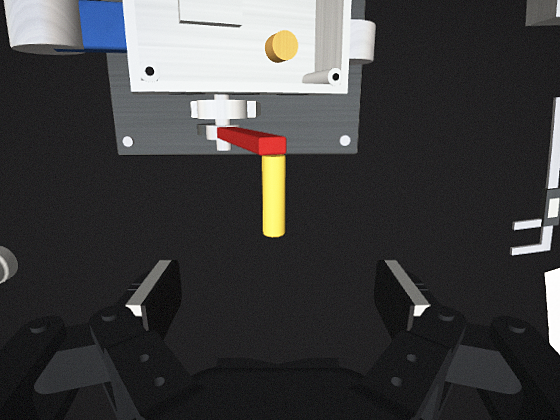

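The picture shows the lever released and back at its start lean, with the pin at (274, 195) and clear of the open jaws. The rocker is on its starting rest.

```bash
python3 -c "
from workcell import ticket
print(ticket.finish_job())"
```

```text
the job is handed in; nothing more can be done
None
```

The housing was balanced with the pointer at the red marker for about 6 s (by camera, within about 8 mm), set back gently on its starting rest at about 0.04 rad/s, the lever was let go, and the job was handed in at 23 s (no verdict was returned).

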